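# Sort salvaged power-supply parts into their stock trays

## Robot

A 7-joint arm with a two-finger parallel gripper is mounted at the origin on the work surface. World frame = base frame: x ahead of the robot, y to its left, z up, the work surface at z = 0. Lengths are in m, angles in rad, forces in N, time in s.
With the tool pointing down it reaches from about 0.4 to 0.85 m from the base axis. Payload 10.4 kg.
Tool frame: the origin (TCP) lies at the very end of the fingers, on their centre line; the grasp point (between the pads) lies 19 mm behind it (manip.grip_depth is the distance from the TCP to the grasp point, in m); z points along the fingers, y is the direction in which the jaws open and shut (so a half turn about z gives the same grasp; the last joint's range is limited). The gripper opens to 85 mm and grips with 20 to 120 N. Pads are 22 mm wide; open, the fingers measure 114 mm over their backs; the gripper's body (76 mm by 85 mm) begins 54 mm behind the grasp point. The pads swing forward as they close: fully open they stand 13 mm farther back than shut.
Start: joints at [1.102, 0.332, -0.065, 1.46, 0.022, 1.35, -0.088], TCP at [0.27, -0.564, 0.231] pointing down, gripper open.
Joint ranges: [-2.6, 2.6], [-0.5, 2.12], [-1.47, 1.34], [0.16, 2.42], [-1.27, 4.41], [0.06, 2.06], [-2.6, 2.6]. Speed limits (rad/s): [2.22, 2.22, 2.79, 2.79, 3.14, 3.14, 3.14].

## Interface

Orientations are given as a unit quaternion [x, y, z, w].
In Python, from workcell import manip gives the robot as it stands.
- The arm moves only by the tool step_arm, never from a script. Its argument "motion" is a list of rows, each a list of 6 numbers: the shift along the tool's x, y, z in mm, then the turn, a rotation vector about the tool's x, y, z in degrees. A call has 1 to 20 rows; each row shifts and turns the pose as measured when the row begins, along the tool's axes as they then stand; what a row does not reach is not made up. A row lasts 1/8 s, in which the tool goes at most 62.5 mm and 10.7 degrees, less where a joint would pass 70% of its speed; a pose out of reach is approached as far as the arm can. A call with a gripper value outside its range is refused whole. "jaw" is the finger opening in mm, from 0 to 85.4, set as the call begins (left out, the last holds). The fingers move at their own pace and stop on an object; "force" is the grip in N (left out, the last holds). Time passes only in rows, so rows that do not move let the fingers close. It gives the time, the measured TCP pose, the force and the opening at its end, in the units of the state.
- manip.get_obs(): the state, without advancing time (a new reading comes with each control period).
- manip.camera(name): name is "side" or "top"; returns the picture (384x512x3 uint8, blue, green, red); there is no depth.
- manip.camera_info(name): a dict with "camera_matrix" (3x3 intrinsics, pixels), "R" (3x3) and "t" (3): a world point X has camera coordinates R X + t. Camera axes: x right, y down, z forward; pixel columns grow to the right and rows downward; lengths in m; the calibration is good to about 2 mm. A picture is of the moment at which its call begins. camera_info takes no time and is no camera call.
- manip.hand_in(): hands the job in, once; it reports no verdict.
The state is a dict: "clock": time; "joint_pos": joint angles; "joint_velocities": joint speeds; "tau": joint torques, N m; "position": TCP position; "ee_rot": TCP orientation; "ft_force": force on the tool from outside, world axes, zero at the start; "torque": the same for the moment, N m; "grip_width": opening from 0.0 (shut) to 1.0 (fully open).
Only numpy, scipy, OpenCV 4.12 (cv2) and the standard library are available. Lean on these libraries where they do the work, as an engineer would, in place of code of your own. Each camera call takes 0.05 s, during which the arm holds its last target.

## Task

Clear the parts salvaged from the old power supplies off the bench: put both loose capacitors, both heat sinks and the transformer into the stock trays, each in the tray that already holds one of its kind. Set them down on the tray's floor, upright as they stand now and not on top of one another, without dropping them, and leave the solder spool and the screwdriver where they are.

Things in the scene. Friction and masses are not known exactly. Their poses are not given: they have to be found in the camera images.
- cap_a_center (a point): One of two loose, like capacitors: an upright black can 36 mm in diameter and 50 mm tall, two small metal screw terminals 5 mm high on its grey top; about 85 g. The point is the can's centre, 25 mm above its underside; z is up. It starts standing on the bench.
- cap_b_center (a point): One of two loose, like capacitors: an upright black can 36 mm in diameter and 50 mm tall, two small metal screw terminals 5 mm high on its grey top; about 85 g. The point is the can's centre, 25 mm above its underside; z is up. It starts standing on the bench.
- sink_a_center (a point): One of two loose, like heat sinks: near-black anodised aluminium, 50 mm long (its x) by 36 mm wide (its y) by 35 mm tall, a 6 mm base plate with six upright fins along x; about 90 g. Grip it across y on the outermost fins. The point is its centre, 17.5 mm above its underside; z is up. It starts with its base plate on the bench, fins up.
- sink_b_center (a point): One of two loose, like heat sinks: near-black anodised aluminium, 50 mm long (its x) by 36 mm wide (its y) by 35 mm tall, a 6 mm base plate with six upright fins along x; about 90 g. Grip it across y on the outermost fins. The point is its centre, 17.5 mm above its underside; z is up. It starts with its base plate on the bench, fins up.
- trafo_a_center (a point): The one loose transformer: a dark laminated steel core 48 mm (its x) by 20 mm (its y) by 40 mm tall, with a copper coil between white flanges in its middle that makes it 38 mm across y at 8 to 32 mm height; about 240 g. The core's flat end faces, 48 mm apart along x, can be gripped. The point is its centre, 20 mm above its underside; z is up. It starts upright on the bench.
- tray_cap: Tray for capacitors, one of three like blue trays, fixed: 121 mm deep (x, +x away from the robot), 186 wide (y). Origin: centre of underside; floor and walls 3 mm thick, inside 115 x 180 mm. Front wall (-x, blank label) 26 mm high, back 45, sides 26 rising to 45. A like capacitor stands loose in it at x = 0, y = +60 mm; the rest is empty. The trays' order changes.
- tray_sink: Tray for heat sinks, one of three like blue trays, fixed: 121 mm deep (x, +x away from the robot), 186 wide (y). Origin: centre of underside; floor and walls 3 mm thick, inside 115 x 180 mm. Front wall (-x, blank label) 26 mm high, back 45, sides 26 rising to 45. A like heat sink (its 50 mm along y) stands loose in it at x = 0, y = +60 mm; the rest is empty. The trays' order changes.
- tray_trafo: Tray for transformers, one of three like blue trays, fixed: 121 mm deep (x, +x away from the robot), 186 wide (y). Origin: centre of underside; floor and walls 3 mm thick, inside 115 x 180 mm. Front wall (-x, blank label) 26 mm high, back 45, sides 26 rising to 45. A like transformer (its 48 mm along x) stands loose in it at x = 0, y = +60 mm; the rest is empty. The trays' order changes.
- spool: Not part of the job: a white solder spool 60 mm in diameter, 46 mm tall, standing loose on the bench to the left (+y) of the trays and parts. Origin: centre of its underside.
- driver: Not part of the job: a screwdriver 190 mm long lying loose on the bench to the right (-y) of the trays and parts. Its length lies along its x.

How it is judged:
At the end, for the whole second after the job is handed in: Each of the five loose parts stands on the floor of the tray of its kind (its centre inside the tray's walls and within 5 mm of its height when standing on that floor), upright within 0.12 rad, released and at rest. Nobody minds where in the tray (x of cap_a_center in the frame of tray_cap between -0.05 and 0.05 m and y of cap_a_center in the frame of tray_cap between -0.083 and 0.083 m and z of cap_a_center in the frame of tray_cap between 0.023 and 0.033 m and angle between each of cap_a_center, cap_b_center, sink_a_center, sink_b_center, trafo_a_center's own z axis and vertical below 0.12 rad and linear speed of each of cap_a, cap_b, sink_a, sink_b, trafo_a below 0.02 m/s and angular speed of each of cap_a, cap_b, sink_a, sink_b, trafo_a below 0.2 rad/s and x of cap_b_center in the frame of tray_cap between -0.05 and 0.05 m and y of cap_b_center in the frame of tray_cap between -0.083 and 0.083 m and z of cap_b_center in the frame of tray_cap between 0.023 and 0.033 m and x of sink_a_center in the frame of tray_sink between -0.05 and 0.05 m and y of sink_a_center in the frame of tray_sink between -0.083 and 0.083 m and z of sink_a_center in the frame of tray_sink between 0.0155 and 0.0255 m and x of sink_b_center in the frame of tray_sink between -0.05 and 0.05 m and y of sink_b_center in the frame of tray_sink between -0.083 and 0.083 m and z of sink_b_center in the frame of tray_sink between 0.0155 and 0.0255 m and x of trafo_a_center in the frame of tray_trafo between -0.05 and 0.05 m and y of trafo_a_center in the frame of tray_trafo between -0.083 and 0.083 m and z of trafo_a_center in the frame of tray_trafo between 0.018 and 0.028 m); the robot touches nothing.
It fails at once if a part falls or is thrown (moves faster than 0.6 m/s while no finger holds it, as after a fall of 2 cm) ((linear speed of cap_a above 0.6 m/s and contact force between cap_a and the fingers below 0.05 N) or (linear speed of cap_b above 0.6 m/s and contact force between cap_b and the fingers below 0.05 N) or (linear speed of sink_a above 0.6 m/s and contact force between sink_a and the fingers below 0.05 N) or (linear speed of sink_b above 0.6 m/s and contact force between sink_b and the fingers below 0.05 N) or (linear speed of trafo_a above 0.6 m/s and contact force between trafo_a and the fingers below 0.05 N)).
It fails at once if the solder spool is moved more than 20 mm (distance of spool from where it was at the start of the episode above 0.02 m).
It fails at once if the screwdriver is moved more than 20 mm (distance of driver from where it was at the start of the episode above 0.02 m).
It also fails if it takes over 115 s, if anything falls off the work surface, if the arm or the gripper's body presses on something with over 40 N, if the wrist force passes 120 N, or if a joint passes its speed limit or range.

## Working session

There is one attempt and no reset: what is moved stays moved. The work goes in short steps, Python scripts to look and compute and a tool call to move; the robot and the scene stay as the last step left them, time stands still between calls to the robot, and variables do not carry over. Pictures are saved under pics/ and viewed, and the job is handed in when it is done.

Besides the shell and the picture viewer there is one more tool, called by a JSON object that holds its "fn" and its "kwargs", one argument or row to a line. step_arm: Moves the arm, as the interface text tells. Its arguments: {"type":"object","properties":{"motion":{"type":"array"},"jaw":{"type":"number"},"force":{"type":"number"}},"required":["motion"]}

```bash
mkdir -p pics
python3 - <<'E'
from workcell import manip
import cv2
for n in("top","side"):
    cv2.imwrite(f"pics/{n}0.png",manip.camera(n)); i=manip.camera_info(n); print(n,i)
print(manip.get_obs())
E
```

```text
top {'camera_matrix': array([[383.20814584,   0.        , 254.58909098],
       [  0.        , 383.20814584, 193.33836339],
       [  0.        ,   0.        ,   1.        ]]), 'R': array([[-0.1056657 , -0.99439606, -0.00335111],
       [-0.97456259,  0.1042268 , -0.19840499],
       [ 0.19764242, -0.01769873, -0.9801144 ]]), 't': array([0.05270534, 0.52523517, 0.9972468 ])}
side {'camera_matrix': array([[359.5656063 ,   0.        , 256.12745055],
       [  0.        , 359.5656063 , 188.91855612],
       [  0.        ,   0.        ,   1.        ]]), 'R': array([[ 0.99159081, -0.12882698, -0.01229914],
       [-0.08870897, -0.6074353 , -0.78940046],
       [ 0.09422515,  0.78385328, -0.61375537]]), 't': array([-0.51214668,  0.10109401,  0.99040965])}
{'clock': 0.1, 'joint_pos': array([ 1.10237501,  0.33281742, -0.06469209,  1.46087388,  0.02158557,
        1.34992115, -0.08848127]), 'joint_velocities': array([-0.00089228, -0.00062921, -0.0004107 , -0.00024217,  0.00045766,
       -0.00088832, -0.00167665]), 'tau': array([ 2.79111526e-03, -6.26744270e+01,  5.01522899e-02, -3.92431176e+01,
        1.63958338e-02,  6.95676441e-03, -7.15282681e-05]), 'position': array([ 0.26934405, -0.56359507,  0.23058211]), 'ee_rot': array([ 9.75254855e-01,  2.21082631e-01, -1.70664455e-04, -6.40170234e-04]), 'ft_force': array([-0.00121295, -0.34692447,  0.02346635]), 'torque': array([ 0.00364918, -0.0051231 ,  0.02272202]), 'grip_width': 1.0014043899075302}
```

View pics/top0.png

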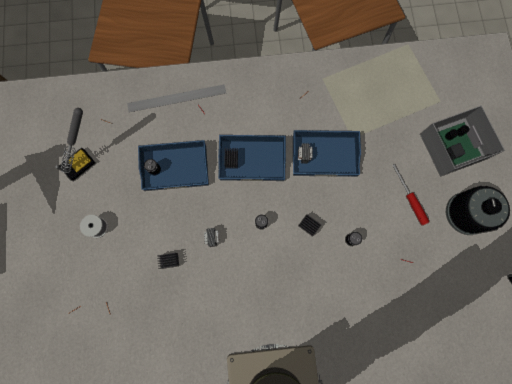

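View pics/side0.png

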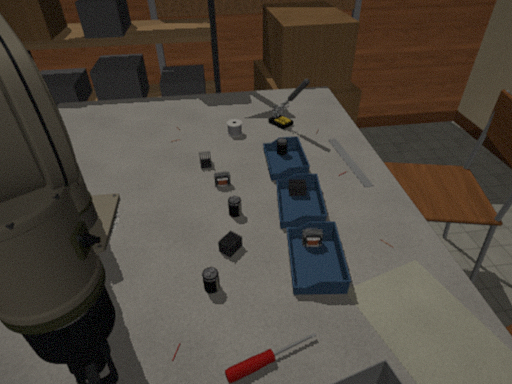

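The top view shows the trays left to right as cap (can at 152,167), sink (231,158) and trafo (306,152). The loose parts are sink (169,260), trafo (212,237), cap (262,221), sink (311,224) and cap (354,238). I'll zoom in next.

Run:
```python
import cv2
t=cv2.imread("pics/top0.png"); s=cv2.imread("pics/side0.png")
cv2.imwrite("pics/top0z.png",cv2.resize(t[205:275,150:370],None,fx=3.6,fy=3.6,interpolation=cv2.INTER_CUBIC))
cv2.imwrite("pics/top0zt.png",cv2.resize(t[120:200,130:370],None,fx=3.3,fy=3.3,interpolation=cv2.INTER_CUBIC))
cv2.imwrite("pics/side0z.png",cv2.resize(s[130:300,185:355],None,fx=3.5,fy=3.5,interpolation=cv2.INTER_CUBIC))
```

```text
(no output)
```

View pics/top0z.png

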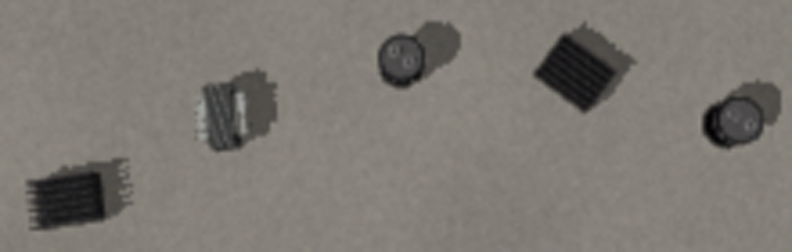

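View pics/top0zt.png

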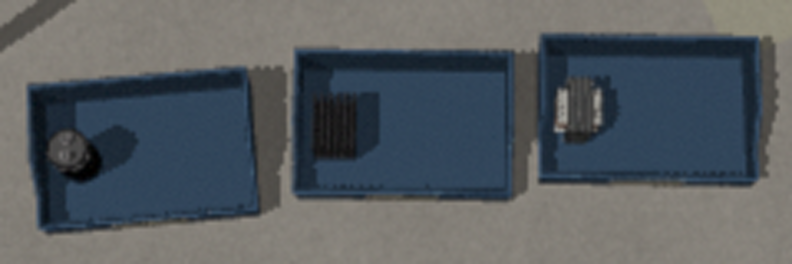

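View pics/side0z.png

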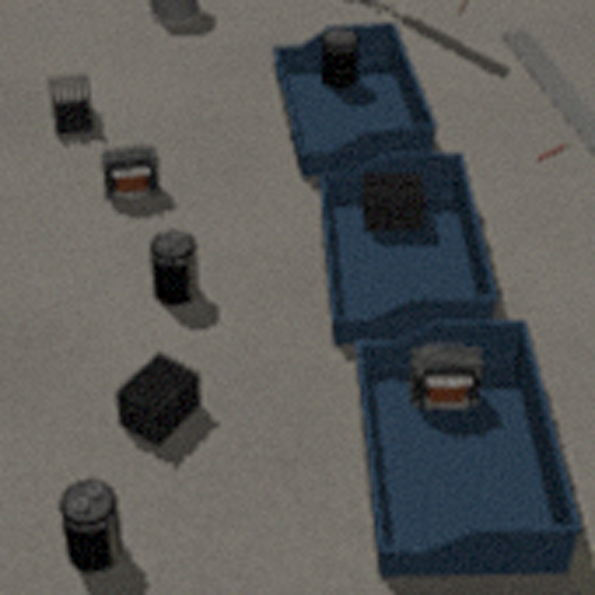

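```bash
cat > h.py <<'E'
import numpy as np,cv2
from workcell import manip
I={n:manip.camera_info(n) for n in("top","side")}
def ray(n,p):
    i=I[n];d=i["R"].T@np.linalg.solve(i["camera_matrix"],[p[0],p[1],1.]);return -i["R"].T@i["t"],d
def onz(n,p,z):
    c,d=ray(n,p);return c+d*(z-c[2])/d[2]
def tri(pt,ps):
    A=[];b=[]
    for n,p in(("top",pt),("side",ps)):
        c,d=ray(n,p);d=d/np.linalg.norm(d);P=np.eye(3)-np.outer(d,d);A.append(P);b.append(P@c)
    A=np.vstack(A);b=np.hstack(b);x=np.linalg.lstsq(A,b,rcond=None)[0];return x,np.linalg.norm(A@x-b)
def proj(n,X):
    i=I[n];q=i["camera_matrix"]@(i["R"]@np.asarray(X)+i["t"]);return q[:2]/q[2]
E
python3 - <<'E'
from h import *
np.set_printoptions(precision=4,suppress=True)
print(ray("top",(0,0))[0],ray("side",(0,0))[0])
for a,b in (((261.7,221.1),(234.7,199.4)),((355.8,238.6),(210.4,271.7))): print(tri(a,b),onz("top",a,.05),onz("side",b,.05))
t=cv2.imread("pics/top0.png"); s=cv2.imread("pics/side0.png")
def cr(im,x,y,w=36,h=36,f=8):
    c=im[y:y+h,x:x+w]; c=cv2.resize(c,None,fx=f,fy=f,interpolation=cv2.INTER_LINEAR); c=cv2.convertScaleAbs(c,alpha=1.8)
    for k in range(0,w,5):
        cv2.putText(c,str(x+k),(k*f,8),0,.3,(0,255,255),1); cv2.line(c,(int((k+.5)*f),0),(int((k+.5)*f),h*f),(0,160,160),1)
    for k in range(0,h,5):
        cv2.putText(c,str(y+k),(0,k*f+12),0,.3,(0,255,0),1); cv2.line(c,(0,int((k+.5)*f)),(w*f,int((k+.5)*f)),(0,130,0),1)
    return c
top=np.hstack([cr(t,155,243,33),cr(t,198,220,33),cr(t,295,207,33)])
sid=np.hstack([cr(s,193,143,33),cr(s,208,165,33),cr(s,214,227,33)])
cv2.imwrite("pics/z1.png",np.vstack([top,sid]))
E
```

```text
[0.3203 0.0153 1.0818] [ 0.4235 -0.7809  0.6814]
(array([ 0.4529, -0.0142,  0.0507]), np.float64(0.004050389667913736)) [ 0.4501 -0.0144  0.05  ] [ 0.4558 -0.0128  0.05  ]
(array([ 0.3792, -0.2588,  0.0533]), np.float64(0.004146174299791192)) [ 0.3765 -0.26    0.05  ] [ 0.3819 -0.2557  0.05  ]
```

View pics/z1.png

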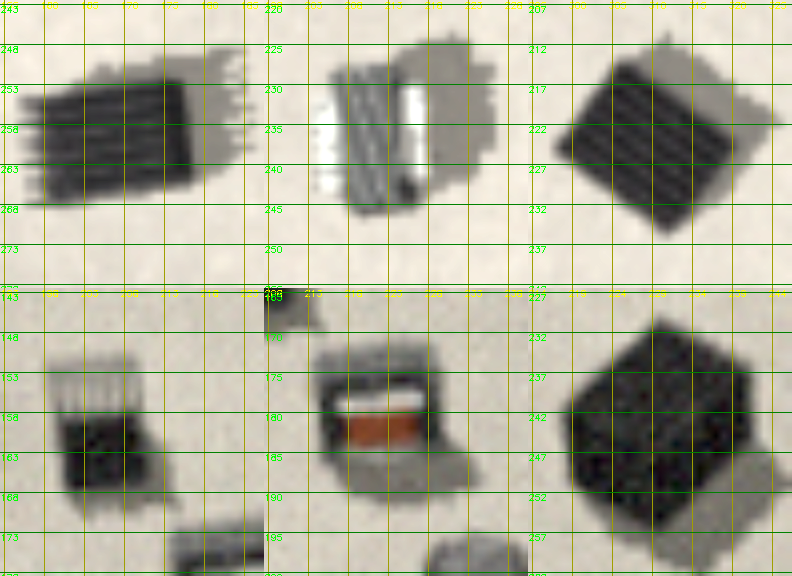

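Run:
```python
from h import *
np.set_printoptions(precision=4,suppress=True)
def rep(n,a,b,z):
    a=np.array(a);b=np.array(b); print(n,tri(a,b),onz("top",a,z),onz("side",b,z))
d=.36
rep("capL",(261.7-d,221.1-d),(234.7-d,199.4-d),.05)
rep("capR",(355.8-d,238.6-d),(210.4-d,271.7-d),.05)
rep("trafo",(210.7,237),(221.6,173.75),.04)
rep("sinkR",(309.1,224.6),(230,243.6),.0175)
rep("sinkL cornerNear(front)",(178.6,265.4),(201,167.5),0)
rep("sinkL cornerback",(177.4,252.5),(211.25,167.3),0)
def ang(a,b,z):
    v=(onz("top",b,z)-onz("top",a,z)); return np.degrees(np.arctan2(v[1],v[0])),np.linalg.norm(v)
print("trafo long",ang((208.25,246.4),(205.75,228.5),.04))
print("sinkR fin",ang((306.2,214.3),(320.4,224.0),.035))
print("sinkL side",ang((178.6,265.4),(177.4,252.5),0))
# trays
t=cv2.imread("pics/top0.png").astype(int);s=cv2.imread("pics/side0.png").astype(int)
for n,im in(("top",t),("side",s)):
    m=((im[...,0]-im[...,2]>20)).astype(np.uint8)*255
    m=cv2.morphologyEx(m,cv2.MORPH_CLOSE,np.ones((3,3)))
    k,l,st,c=cv2.connectedComponentsWithStats(m)
    for j in range(1,k):
        if st[j,4]>400:
            cs,_=cv2.findContours((l==j).astype(np.uint8),cv2.RETR_EXTERNAL,cv2.CHAIN_APPROX_NONE)
            h=cv2.convexHull(max(cs,key=cv2.contourArea))
            p=cv2.approxPolyDP(h,3.,True)[:,0]
            print(n,st[j],p.tolist())
```

```text
capL (array([ 0.4529, -0.0133,  0.0515]), np.float64(0.0027324400435905956)) [ 0.4512 -0.0135  0.05  ] [ 0.4549 -0.011   0.05  ]
capR (array([ 0.3793, -0.258 ,  0.0537]), np.float64(0.0029003180434146606)) [ 0.3775 -0.2592  0.05  ] [ 0.3811 -0.2546  0.05  ]
trafo (array([0.4247, 0.1277, 0.0407]), np.float64(0.0025910965829172112)) [0.4229 0.1276 0.04  ] [0.4265 0.129  0.04  ]
sinkR (array([ 0.4309, -0.1456,  0.0169]), np.float64(0.0006082863529397637)) [ 0.4304 -0.1455  0.0175] [ 0.4314 -0.1461  0.0175]
sinkL cornerNear(front) (array([0.3591, 0.2266, 0.0036]), np.float64(0.0018909691362792623)) [0.3579 0.2271 0.    ] [0.3601 0.2321 0.    ]
sinkL cornerback (array([0.394 , 0.2281, 0.    ]), np.float64(0.0004375174019138133)) [0.3937 0.2281 0.    ] [0.3943 0.2283 0.    ]
trafo long (np.float64(3.291492402812598), np.float64(0.04905317815333054))
sinkR fin (np.float64(-131.17515767478537), np.float64(0.04668328270028787))
sinkL side (np.float64(1.570863078704953), np.float64(0.0357534709880505))
top [ 293  130   68   46 2691] [[294, 131], [359, 131], [359, 174], [294, 174]]
top [ 218  135   68   45 2676] [[285, 136], [284, 179], [219, 178], [219, 135]]
top [ 138  140   70   50 2678] [[204, 141], [206, 184], [142, 189], [138, 146]]
side [ 264  137   87  157 6478] [[264, 144], [297, 137], [336, 227], [350, 278], [346, 292], [294, 293]]
```

Run:
```python
from h import *
np.set_printoptions(precision=4,suppress=True)
T={"cap":[(138,146),(204.3,141),(142,189.5),(206.5,184.5)],"sink":[(218.7,135),(285.3,135.7),(218.7,179),(284.7,180)],"trafo":[(293.5,130.5),(359.5,131),(293.5,174.7),(359,175)]}
for k,(a,b,c,d) in T.items():
    A,B=[onz("top",p,.045)for p in(a,b)];C,D=[onz("top",p,0)for p in(c,d)]
    f=lambda v:np.degrees(np.arctan2(v[1],v[0]))
    print(k,"centre",((A+B+C+D)/4)[:2],"yaw",f(A-B)-90,f(C-D)-90,"w",np.linalg.norm((A-B)),np.linalg.norm((C-D)),"d",np.linalg.norm((A+B-C-D)[:2])/2)
# standing parts tops (zt zoom 3.3)
g=lambda x,y:(130+x/3.3-.35,120+y/3.3-.35)
print("capstd",onz("top",g(71,147),.053)); print("trafostd",onz("top",g(580,104),.043)); print("sinkstd",onz("top",g(335,126),.038))
print("spool",onz("top",(91,222),.046),"driver tip",onz("top",(394,164),0),onz("top",(428,223),0))
```

```text
cap centre [0.6399 0.2207] yaw -1.6003753159895666 -1.5584620843969077 w 0.18818587811160487 0.18663344856130057 d 0.11654226376223467
sink centre [ 0.6389 -0.007 ] yaw -6.769400074121009 -7.003810403876045 w 0.18968477536786255 0.19154024938613545 d 0.11841538511618896
trafo centre [ 0.6298 -0.2219] yaw -6.596612980001652 -6.38476599294448 w 0.1881245617236561 0.19024464643396316 d 0.11828332208571829
capstd [0.6408 0.2744 0.053 ]
trafostd [ 0.6355 -0.1592  0.043 ]
sinkstd [0.6399 0.0516 0.038 ]
spool [0.4974 0.4476 0.046 ] driver tip [ 0.5821 -0.4185  0.    ] [ 0.4011 -0.4834  0.    ]
```

```bash
cat > g.py <<'E'
import sys
from h import *
from scipy.spatial.transform import Rotation as Ro
def st():
    o=manip.get_obs();R=Ro.from_quat(o["ee_rot"]);M=R.as_matrix()
    print("t",round(o["clock"],2),"pos",np.round(o["position"]*1000,1),"jaw yaw",round(np.degrees(np.arctan2(M[1,1],M[0,1])),1),"tilt",np.round(M[:2,2],4),"F",np.round(o["ft_force"],1),"w",round(o["grip_width"]*85.4,1))
    return np.array(o["position"]),M
p,M=st()
a=[float(x) for x in sys.argv[1:]]
while len(a)>=3:
    q=np.array(a[:3])/1000; print("to",a[:3],"tool shift",np.round(M.T@(q-p)*1000,1)); a=a[3:]; p=q
E
python3 g.py
```

```text
t 0.1 pos [ 269.3 -563.6  230.6] jaw yaw -64.5 tilt [-0.0006  0.0012] F [-0.  -0.3  0. ] w 85.5
```

{"fn": "step_arm", "kwargs": {
  "motion": [
    [0, 0, 0, 0, 0, -9.2],
    [0, 0, 0, 0, 0, -9.2],
    [0, 0, 0, 0, 0, -9.2],
    [0, 0, 0, 0, 0, -9.2],
    [0, 0, 0, 0, 0, -9.2],
    [0, 0, 0, 0, 0, -9.2],
    [0, 0, 0, 0, 0, -9.2]
  ],
  "jaw": 70,
  "force": 40
}}

```text
clock: 0.98
position: [0.2686, -0.562, 0.227]
ee_rot: [0.695, 0.719, 0.001, -0.004]
ft_force: [0.2, 0.0, -0.3]
grip_width: 0.819
```

```bash
python3 g.py 379 -257 120 379 -257 10
```

```text
t 0.97 pos [ 268.6 -562.   227. ] jaw yaw 2.0 tilt [-0.0038  0.0069] F [ 0.2  0.  -0.3] w 69.9
to [379.0, -257.0, 120.0] tool shift [300.2 121.3 108.7]
to [379.0, -257.0, 10.0] tool shift [ -0.8   0.4 110. ]
```

{"fn": "step_arm", "kwargs": {
  "motion": [
    [38, 15, 10, 0, 0, 0],
    [38, 15, 10, 0, 0, 0],
    [38, 15, 10, 0, 0, 0],
    [38, 15, 12, 0, 0, 0],
    [38, 15, 12, 0, 0, 0],
    [38, 15, 12, 0, 0, 0],
    [38, 15, 12, 0, 0, 0],
    [34, 16, 12, 0, 0, 0],
    [0, 0, 0, 0, 0, 0]
  ]
}}

```text
clock: 2.1
position: [0.3788, -0.2466, 0.133]
ee_rot: [0.694, 0.72, 0.001, -0.006]
ft_force: [0.1, -0.7, -0.6]
grip_width: 0.818
```

```bash
python3 g.py 379 -257 120 379 -257 10;  python3 -c "
from h import *
for n in('top','side'): cv2.imwrite('pics/%s1.png'%n,manip.camera(n))
im=cv2.imread('pics/side1.png');c=cv2.resize(im[190:384,120:320],None,fx=3,fy=3);t=cv2.imread('pics/top1.png');d=cv2.resize(t[180:300,300:400],None,fx=2,fy=4.85)
d=cv2.resize(t[180:300,300:400],(485,582));c=c[:,:310+0] if 0 else c
cv2.imwrite('pics/c1.png',cv2.resize(np.hstack([cv2.resize(c,(400,388)),cv2.resize(t[180:300,300:400],(323,388))]),None,fx=1.1,fy=1.1))"
```

```text
t 2.1 pos [ 378.8 -246.6  133. ] jaw yaw 2.1 tilt [-0.0075  0.0094] F [ 0.1 -0.7 -0.6] w 69.8
to [379.0, -257.0, 120.0] tool shift [-10.5  -0.1  12.9]
to [379.0, -257.0, 10.0] tool shift [ -1.1   0.8 110. ]
```

View pics/c1.png

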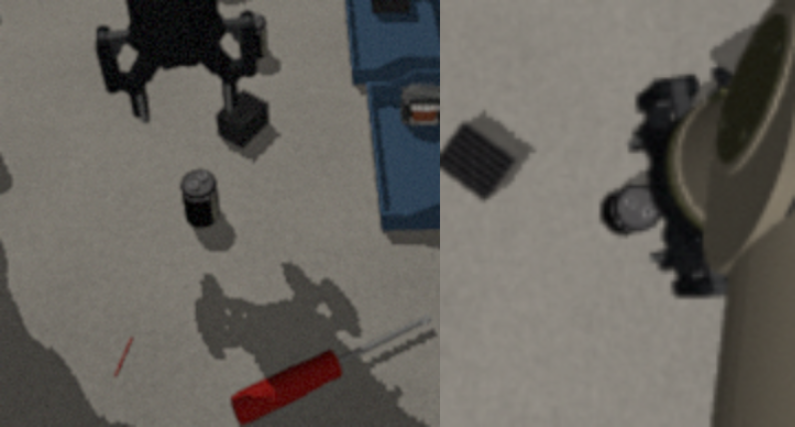

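The fingertips (side pixels roughly 140,115 and 230,105 in the crop) straddle the cap, but 10 mm short. I'll correct and descend.

{"fn": "step_arm", "kwargs": {
  "motion": [
    [-10, 0, 3, 0, 0, 0],
    [0, 0, 25, 0, 0, 0],
    [0, 0, 25, 0, 0, 0],
    [0, 0, 25, 0, 0, 0],
    [0, 0, 22, 0, 0, 0],
    [0, 0, 10, 0, 0, 0],
    [0, 0, 0, 0, 0, 0]
  ]
}}

```text
clock: 3.08
position: [0.3755, -0.2707, 0.0208]
ee_rot: [0.7, 0.714, -0.0, -0.003]
ft_force: [0.6, -0.5, 0.6]
grip_width: 0.821
```

```bash
python3 g.py 379 -257 10;  python3 -c "
from h import *
for n in('top','side'): cv2.imwrite('pics/%s2.png'%n,manip.camera(n))
im=cv2.imread('pics/side2.png');c=im[190:384,120:320];t=cv2.imread('pics/top2.png')
cv2.imwrite('pics/c2.png',cv2.resize(np.hstack([cv2.resize(c,(400,388)),cv2.resize(t[180:300,300:400],(323,388))]),None,fx=1.1,fy=1.1))"
```

```text
t 3.08 pos [ 375.5 -270.7   20.8] jaw yaw 1.1 tilt [-0.0049  0.0046] F [ 0.6 -0.5  0.6] w 70.2
to [379.0, -257.0, 10.0] tool shift [13.6  3.8 10.9]
```

View pics/c2.png

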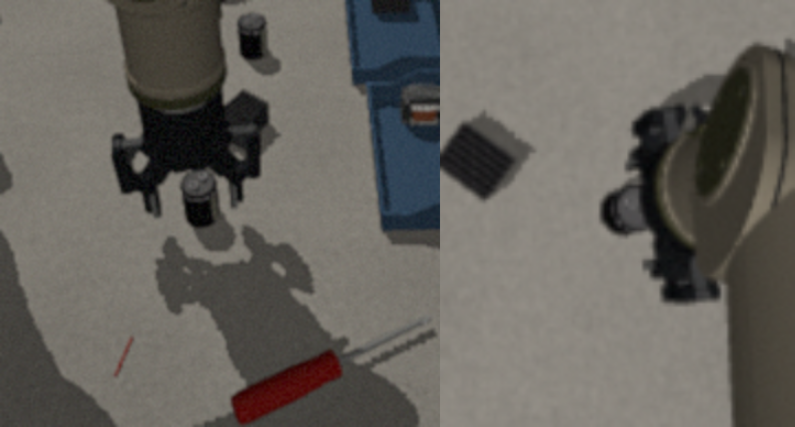

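{"fn": "step_arm", "kwargs": {
  "motion": [
    [0, 0, 0, 0, 0, 0],
    [0, 0, 0, 0, 0, 0]
  ]
}}

```text
clock: 3.42
position: [0.3769, -0.2715, 0.0231]
ee_rot: [0.7, 0.714, 0.0, -0.001]
ft_force: [0.2, 0.2, -0.4]
grip_width: 0.821
```

```bash
python3 g.py 379 -257 10
```

```text
t 3.42 pos [ 376.9 -271.5   23.1] jaw yaw 1.1 tilt [-0.002   0.0019] F [ 0.2  0.2 -0.4] w 70.1
to [379.0, -257.0, 10.0] tool shift [14.4  2.4 13.1]
```

{"fn": "step_arm", "kwargs": {
  "motion": [
    [7, 1, 3, 0, 0, 0],
    [7, 1, 5, 0, 0, 0],
    [0, 0, 5, 0, 0, 0],
    [0, 0, 0, 0, 0, 0],
    [0, 0, 0, 0, 0, 0]
  ]
}}

```text
clock: 4.05
position: [0.3789, -0.256, 0.0094]
ee_rot: [0.7, 0.714, -0.0, -0.001]
ft_force: [0.0, -0.3, 0.7]
grip_width: 0.815
```

```bash
python3 g.py 379 -257 10
```

```text
t 4.05 pos [ 378.9 -256.     9.4] jaw yaw 1.2 tilt [-0.0017  0.0017] F [ 0.  -0.3  0.7] w 69.6
to [379.0, -257.0, 10.0] tool shift [-1.   0.  -0.6]
```

Good. Close the jaws.

{"fn": "step_arm", "kwargs": {
  "motion": [
    [0, 0, 0, 0, 0, 0],
    [0, 0, 0, 0, 0, 0],
    [0, 0, 0, 0, 0, 0],
    [0, 0, 0, 0, 0, 0],
    [0, 0, 0, 0, 0, 0],
    [0, 0, 0, 0, 0, 0]
  ],
  "jaw": 25,
  "force": 40
}}

```text
clock: 4.8
position: [0.3791, -0.2564, 0.0098]
ee_rot: [0.7, 0.714, 0.0, -0.001]
ft_force: [-0.1, 0.3, 0.8]
grip_width: 0.416
```

```bash
python3 g.py;  python3 -c "
from h import *
for n in('top','side'): cv2.imwrite('pics/%s3.png'%n,manip.camera(n))
im=cv2.imread('pics/side3.png');c=im[230:340,150:260];t=cv2.imread('pics/top3.png')
cv2.imwrite('pics/c3.png',cv2.resize(np.hstack([cv2.resize(c,(400,388)),cv2.resize(t[180:300,300:400],(323,388))]),None,fx=1.1,fy=1.1))"
```

```text
t 4.8 pos [ 379.1 -256.4    9.8] jaw yaw 1.1 tilt [-0.0012  0.0013] F [-0.1  0.3  0.8] w 35.5
```

View pics/c3.png

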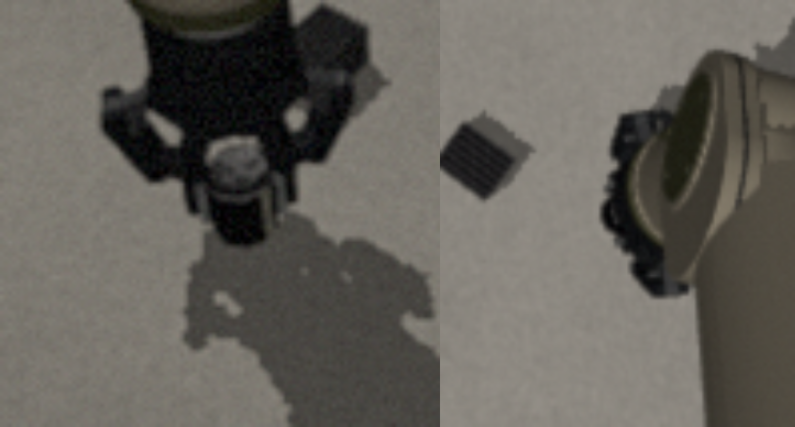

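{"fn": "step_arm", "kwargs": {
  "motion": [
    [0, 0, -10, 0, 0, 0],
    [0, 0, -20, 0, 0, 0],
    [0, 0, -25, 0, 0, 0],
    [0, 0, -25, 0, 0, 0],
    [0, 0, -20, 0, 0, 0],
    [0, 0, -10, 0, 0, 0],
    [0, 0, 0, 0, 0, 0],
    [0, 0, 0, 0, 0, 0]
  ]
}}

```text
clock: 5.9
position: [0.3785, -0.256, 0.125]
ee_rot: [0.7, 0.714, -0.0, -0.001]
ft_force: [-0.3, -1.2, -0.8]
grip_width: 0.412
```

```bash
python3 g.py 640 217 125
```

```text
t 5.9 pos [ 378.5 -256.   125. ] jaw yaw 1.2 tilt [-0.0019  0.0019] F [-0.3 -1.2 -0.8] w 35.2
to [640.0, 217.0, 125.0] tool shift [4.676e+02 2.710e+02 4.000e-01]
```

{"fn": "step_arm", "kwargs": {
  "motion": [
    [20, 12, 0, 0, 0, 0],
    [35, 20, 0, 0, 0, 0],
    [45, 26, 0, 0, 0, 0],
    [45, 26, 0, 0, 0, 0],
    [45, 26, 0, 0, 0, 0],
    [45, 26, 0, 0, 0, 0],
    [45, 26, 0, 0, 0, 0],
    [45, 26, 0, 0, 0, 0],
    [45, 26, 0, 0, 0, 0],
    [35, 20, 0, 0, 0, 0],
    [25, 14, 0, 0, 0, 0],
    [15, 9, 0, 0, 0, 0],
    [0, 0, 0, 0, 0, 0],
    [0, 0, 0, 0, 0, 0]
  ]
}}

```text
clock: 7.65
position: [0.6284, 0.2065, 0.1096]
ee_rot: [0.702, 0.712, -0.006, -0.01]
ft_force: [-0.4, -0.4, -1.7]
grip_width: 0.411
```

```bash
python3 g.py 640 217 125
```

```text
t 7.65 pos [628.4 206.5 109.6] jaw yaw 0.8 tilt [-0.0224  0.0054] F [-0.4 -0.4 -1.7] w 35.1
to [640.0, 217.0, 125.0] tool shift [ 10.4  11.4 -15.6]
```

{"fn": "step_arm", "kwargs": {
  "motion": [
    [5, 6, -7, -1.3, -0.3, 2.4],
    [5, 5, 0, 0, 0, 0],
    [0, 0, 0, 0, 0, 0],
    [0, 0, 0, 0, 0, 0]
  ]
}}

```text
clock: 8.15
position: [0.6394, 0.2125, 0.1153]
ee_rot: [0.718, 0.696, -0.001, 0.0]
ft_force: [-0.0, -0.6, -1.0]
grip_width: 0.416
```

```bash
YAW=-1.6 python3 g.py 640 217 15;  python3 -c "
from h import *
for n in('top','side'): cv2.imwrite('pics/%s4.png'%n,manip.camera(n))
im=cv2.imread('pics/side4.png');c=im[80:220,220:360];t=cv2.imread('pics/top4.png')
cv2.imwrite('pics/c4.png',np.hstack([cv2.resize(c,(400,400)),cv2.resize(t[110:210,120:220],(400,400))]))"
```

```text
t 8.15 pos [639.4 212.5 115.3] jaw yaw -1.7 tilt [-0.0016 -0.0026] F [-0.  -0.6 -1. ] w 35.5
to [640.0, 217.0, 15.0] tool shift [  4.8   0.6 100.3]
rot tool deg [-0.09  0.15 -0.14]
```

View pics/c4.png

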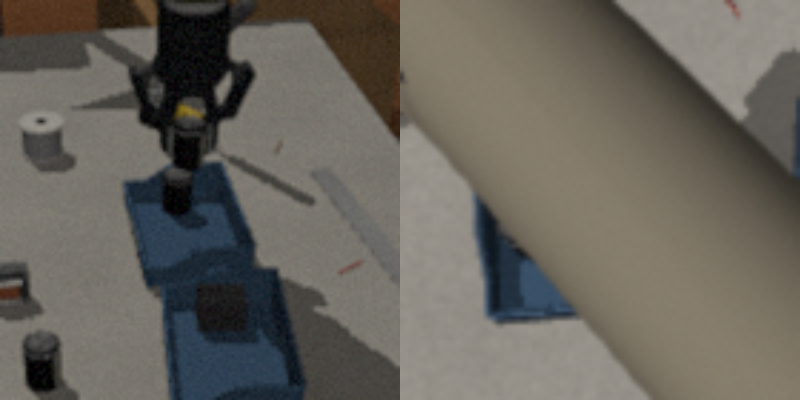

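{"fn": "step_arm", "kwargs": {
  "motion": [
    [2, 0, 15, 0, 0, 0],
    [0, 0, 22, 0, 0, 0],
    [0, 0, 22, 0, 0, 0],
    [0, 0, 18, 0, 0, 0],
    [0, 0, 10, 0, 0, 0],
    [0, 0, 2, 0, 0, 0],
    [0, 0, 0, 0, 0, 0]
  ]
}}

```text
clock: 9.12
position: [0.638, 0.2138, 0.0177]
ee_rot: [0.718, 0.696, -0.003, -0.0]
ft_force: [-1.2, 0.9, -0.8]
grip_width: 0.412
```

```bash
YAW=-1.6 python3 g.py 640 215 13
```

```text
t 9.12 pos [638.  213.8  17.7] jaw yaw -1.7 tilt [-0.0049 -0.0034] F [-1.2  0.9 -0.8] w 35.2
to [640.0, 215.0, 13.0] tool shift [1.3 2.  4.7]
rot tool deg [-0.28  0.2  -0.12]
```

{"fn": "step_arm", "kwargs": {
  "motion": [
    [0, 0, 3, 0, 0, 0],
    [0, 0, 2, 0, 0, 0],
    [0, 0, 0, 0, 0, 0]
  ]
}}

```text
clock: 9.5
position: [0.639, 0.2141, 0.0141]
ee_rot: [0.718, 0.696, -0.002, 0.0]
ft_force: [-0.3, -0.6, -0.8]
grip_width: 0.415
```

```bash
YAW=-1.6 python3 g.py 640 215 13
```

```text
t 9.5 pos [639.  214.1  14.1] jaw yaw -1.7 tilt [-0.0023 -0.0027] F [-0.3 -0.6 -0.8] w 35.5
to [640.0, 215.0, 13.0] tool shift [0.9 1.  1.1]
rot tool deg [-0.13  0.16 -0.13]
```

{"fn": "step_arm", "kwargs": {
  "motion": [
    [0, 0, 1.5, 0, 0, 0],
    [0, 0, 0.5, 0, 0, 0],
    [0, 0, 0, 0, 0, 0]
  ]
}}

```text
clock: 9.88
position: [0.6392, 0.2143, 0.013]
ee_rot: [0.718, 0.696, -0.001, 0.0]
ft_force: [0.0, 0.2, -1.4]
grip_width: 0.413
```

```bash
YAW=-1.6 python3 g.py 640 215 13
```

```text
t 9.88 pos [639.2 214.3  13. ] jaw yaw -1.7 tilt [-0.0016 -0.0026] F [ 0.   0.2 -1.4] w 35.3
to [640.0, 215.0, 13.0] tool shift [ 0.7  0.8 -0. ]
rot tool deg [-0.09  0.15 -0.13]
```

{"fn": "step_arm", "kwargs": {
  "motion": [
    [0, 0, 0.5, 0, 0, 0],
    [0, 0, 0, 0, 0, 0]
  ]
}}

```text
clock: 10.12
position: [0.6393, 0.2143, 0.0129]
ee_rot: [0.718, 0.696, -0.001, 0.001]
ft_force: [-0.5, -1.4, 0.7]
grip_width: 0.411
```

{"fn": "step_arm", "kwargs": {
  "motion": [
    [0, 0, 0, 0, 0, 0],
    [0, 0, 0, 0, 0, 0],
    [0, 0, 0, 0, 0, 0],
    [0, 0, -10, 0, 0, 0],
    [0, 0, -25, 0, 0, 0],
    [0, 0, -30, 0, 0, 0],
    [0, 0, -25, 0, 0, 0],
    [0, 0, -10, 0, 0, 0],
    [0, 0, 0, 0, 0, 0],
    [0, 0, 0, 0, 0, 0]
  ],
  "jaw": 52
}}

```text
clock: 11.38
position: [0.6392, 0.2147, 0.1169]
ee_rot: [0.718, 0.696, -0.001, 0.0]
ft_force: [-0.1, -0.5, -0.7]
grip_width: 0.607
```

```bash
YAW=1 python3 g.py 377 253 100;  python3 -c "
from h import *
for n in('top','side'): cv2.imwrite('pics/%s5.png'%n,manip.camera(n))
im=cv2.imread('pics/side5.png');c=im[80:220,220:360];t=cv2.imread('pics/top5.png')
cv2.imwrite('pics/c5.png',np.hstack([cv2.resize(c,(400,400)),cv2.resize(t[110:210,120:220],(400,400))]))"
```

```text
t 11.38 pos [639.2 214.7 116.9] jaw yaw -1.7 tilt [-0.0014 -0.0023] F [-0.1 -0.5 -0.7] w 51.9
to [377.0, 253.0, 100.0] tool shift [  30.5 -263.2   17.2]
rot tool deg [-0.08  0.13 -2.71]
```

View pics/c5.png

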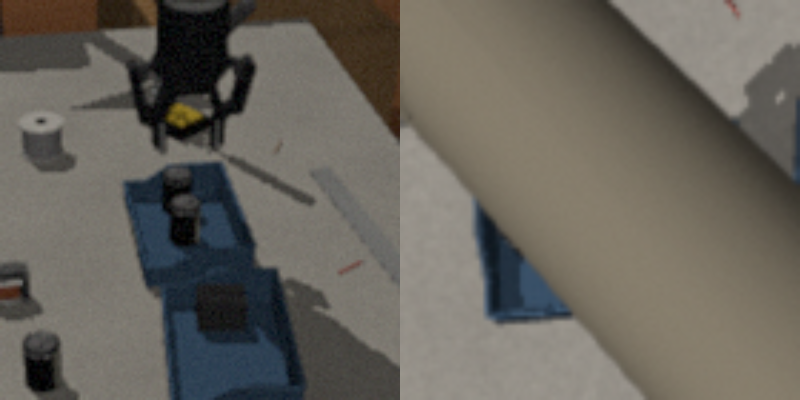

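The cap stands in its tray next to the like one (crop 184,220). Next is the left cap.

{"fn": "step_arm", "kwargs": {
  "motion": [
    [-15, -13, 0, 0, 0, 0],
    [-30, -25, 0, 0, 0, 0],
    [-40, -33, 0, 0, 0, 0],
    [-40, -33, 0, 0, 0, 0],
    [-40, -33, 0, 0, 0, 0],
    [-30, -25, 0, 0, 0, 0],
    [-15, -13, 0, 0, 0, 0],
    [-10, -5, 0, 0, 0, 0],
    [0, 0, 0, 0, 0, 0],
    [0, 0, 0, 0, 0, 0]
  ],
  "jaw": 65
}}

```text
clock: 12.72
position: [0.4441, -0.0059, 0.1114]
ee_rot: [0.718, 0.696, -0.004, -0.003]
ft_force: [-0.2, -0.5, -0.0]
grip_width: 0.763
```

```bash
YAW=0 python3 g.py 453 -12 10
```

```text
t 12.72 pos [444.1  -5.9 111.4] jaw yaw -1.8 tilt [-0.0105 -0.0013] F [-0.2 -0.5 -0. ] w 65.2
to [453.0, -12.0, 10.0] tool shift [ -5.7  10.1 101.3]
rot tool deg [-0.6   0.08 -1.77]
```

{"fn": "step_arm", "kwargs": {
  "motion": [
    [-5, 9, 5, -0.6, 0, 0],
    [0, 0, 20, 0, 0, 0],
    [0, 0, 20, 0, 0, 0],
    [0, 0, 20, 0, 0, 0],
    [0, 0, 15, 0, 0, 0],
    [0, 0, 8, 0, 0, 0],
    [0, 0, 0, 0, 0, 0],
    [0, 0, 0, 0, 0, 0]
  ]
}}

```text
clock: 13.72
position: [0.4585, -0.0088, 0.0194]
ee_rot: [0.716, 0.698, 0.002, 0.001]
ft_force: [0.3, -0.0, 0.6]
grip_width: 0.757
```

```bash
YAW=0 python3 g.py 453 -12 10
```

```text
t 13.72 pos [458.5  -8.8  19.4] jaw yaw -1.5 tilt [0.0046 0.0017] F [ 0.3 -0.   0.6] w 64.7
to [453.0, -12.0, 10.0] tool shift [-3.3 -5.4  9.4]
rot tool deg [ 0.26 -0.1  -1.49]
```

{"fn": "step_arm", "kwargs": {
  "motion": [
    [-3, -5, 4, 0, 0, 0],
    [0, 0, 4, 0, 0, 0],
    [0, 0, 1, 0, 0, 0],
    [0, 0, 0, 0, 0, 0]
  ]
}}

```text
clock: 14.22
position: [0.4538, -0.0123, 0.0108]
ee_rot: [0.716, 0.698, 0.003, 0.002]
ft_force: [-0.4, 1.1, -0.2]
grip_width: 0.761
```

```bash
YAW=0 python3 g.py 453 -12 10;  python3 -c "
from h import *
for n in('top','side'): cv2.imwrite('pics/%s6.png'%n,manip.camera(n))
im=cv2.imread('pics/side6.png');c=im[150:250,190:290];t=cv2.imread('pics/top6.png')
cv2.imwrite('pics/c6.png',np.hstack([cv2.resize(c,(400,400)),cv2.resize(t[160:260,200:300],(400,400))]))"
```

```text
t 14.22 pos [453.8 -12.3  10.8] jaw yaw -1.5 tilt [0.0066 0.0009] F [-0.4  1.1 -0.2] w 65.0
to [453.0, -12.0, 10.0] tool shift [ 0.3 -0.8  0.8]
rot tool deg [ 0.38 -0.05 -1.52]
```

View pics/c6.png

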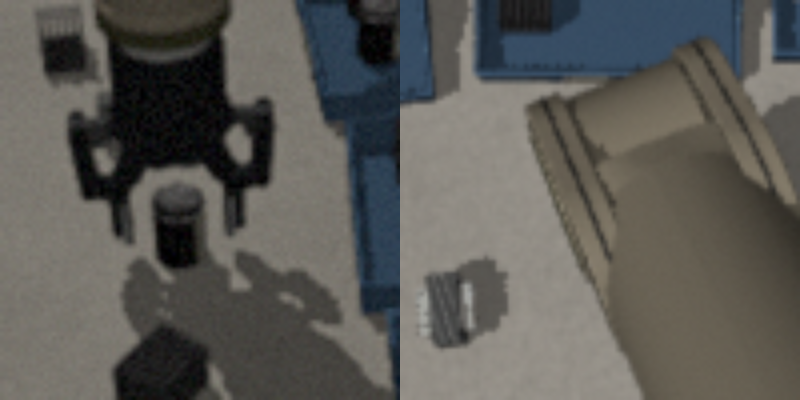

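Fingers straddle the cap. Close, then lift.

{"fn": "step_arm", "kwargs": {
  "motion": [
    [0, 0, 0, 0, 0, 0],
    [0, 0, 0, 0, 0, 0],
    [0, 0, 0, 0, 0, 0],
    [0, 0, 0, 0, 0, 0],
    [0, 0, 0, 0, 0, 0],
    [0, 0, 0, 0, 0, 0]
  ],
  "jaw": 25
}}

```text
clock: 15.08
position: [0.454, -0.0122, 0.0111]
ee_rot: [0.716, 0.698, 0.003, 0.002]
ft_force: [-0.0, 0.4, 1.7]
grip_width: 0.415
```

```bash
python3 g.py
```

```text
t 15.07 pos [454.  -12.2  11.1] jaw yaw -1.5 tilt [0.0068 0.0008] F [-0.   0.4  1.7] w 35.5
rot tool deg [ 0.39 -0.05 -1.52]
```

{"fn": "step_arm", "kwargs": {
  "motion": [
    [0, 0, -10, 0, 0, 0],
    [0, 0, -20, 0, 0, 0],
    [0, 0, -25, 0, 0, 0],
    [0, 0, -25, 0, 0, 0],
    [0, 0, -20, 0, 0, 0],
    [0, 0, -10, 0, 0, 0],
    [0, 0, 0, 0, 0, 0],
    [0, 0, 0, 0, 0, 0]
  ]
}}

```text
clock: 16.08
position: [0.4524, -0.0117, 0.1263]
ee_rot: [0.716, 0.698, 0.003, 0.002]
ft_force: [-0.7, 0.6, -1.4]
grip_width: 0.411
```

```bash
YAW=-1.6 python3 g.py 638 164 125
```

```text
t 16.07 pos [452.4 -11.7 126.3] jaw yaw -1.4 tilt [0.0065 0.0012] F [-0.7  0.6 -1.4] w 35.1
to [638.0, 164.0, 125.0] tool shift [180.3 181.1   2.8]
rot tool deg [ 0.37 -0.08  0.16]
```

{"fn": "step_arm", "kwargs": {
  "motion": [
    [12, 12, 0, 0, 0, 0],
    [25, 25, 0, 0, 0, 0],
    [33, 33, 0, 0, 0, 0],
    [33, 33, 0, 0, 0, 0],
    [30, 30, 0, 0, 0, 0],
    [22, 23, 0, 0, 0, 0],
    [15, 15, 0, 0, 0, 0],
    [5, 5, 0, 0, 0, 0],
    [0, 0, 0, 0, 0, 0],
    [0, 0, 0, 0, 0, 0]
  ]
}}

```text
clock: 17.32
position: [0.6335, 0.1609, 0.1153]
ee_rot: [0.717, 0.697, -0.004, -0.003]
ft_force: [-0.2, -0.6, -0.8]
grip_width: 0.413
```

```bash
YAW=-1.6 python3 g.py 638 164 14
```

```text
t 17.32 pos [633.5 160.9 115.3] jaw yaw -1.7 tilt [-0.0095 -0.0009] F [-0.2 -0.6 -0.8] w 35.3
to [638.0, 164.0, 14.0] tool shift [  3.4   5.3 101.3]
rot tool deg [-0.54  0.06 -0.08]
```

{"fn": "step_arm", "kwargs": {
  "motion": [
    [3, 5, 12, -0.5, 0, 0],
    [0, 0, 22, 0, 0, 0],
    [0, 0, 22, 0, 0, 0],
    [0, 0, 20, 0, 0, 0],
    [0, 0, 10, 0, 0, 0],
    [0, 0, 3, 0, 0, 0],
    [0, 0, 0, 0, 0, 0],
    [0, 0, 0, 0, 0, 0]
  ]
}}

```text
clock: 18.32
position: [0.6378, 0.1612, 0.0195]
ee_rot: [0.718, 0.696, -0.001, 0.001]
ft_force: [1.0, -0.3, -0.3]
grip_width: 0.411
```

```bash
YAW=-1.6 python3 g.py 638 164 14
```

```text
t 18.32 pos [637.8 161.2  19.5] jaw yaw -1.8 tilt [-0.0009 -0.0028] F [ 1.  -0.3 -0.3] w 35.1
to [638.0, 164.0, 14.0] tool shift [2.9 0.1 5.5]
rot tool deg [-0.05  0.16 -0.19]
```

Gripped at 11.1 mm, so the floor contact should be at about 14.1.

{"fn": "step_arm", "kwargs": {
  "motion": [
    [0, 0, 3, 0, 0, 0],
    [0, 0, 2, 0, 0, 0],
    [0, 0, 0.5, 0, 0, 0],
    [0, 0, 0, 0, 0, 0]
  ]
}}

```text
clock: 18.82
position: [0.6386, 0.1614, 0.0148]
ee_rot: [0.718, 0.696, -0.0, 0.001]
ft_force: [-0.2, 0.7, -0.9]
grip_width: 0.413
```

```bash
YAW=-1.6 python3 g.py 638 164 14
```

```text
t 18.82 pos [638.6 161.4  14.8] jaw yaw -1.8 tilt [ 0.0011 -0.0025] F [-0.2  0.7 -0.9] w 35.3
to [638.0, 164.0, 14.0] tool shift [ 2.6 -0.6  0.8]
rot tool deg [ 0.07  0.14 -0.2 ]
```

{"fn": "step_arm", "kwargs": {
  "motion": [
    [0, 0, 1, 0, 0, 0],
    [0, 0, 0, 0, 0, 0]
  ]
}}

```text
clock: 19.08
position: [0.6387, 0.1614, 0.0142]
ee_rot: [0.718, 0.696, -0.0, 0.001]
ft_force: [-1.3, 0.2, 0.3]
grip_width: 0.416
```

{"fn": "step_arm", "kwargs": {
  "motion": [
    [0, 0, 0, 0, 0, 0],
    [0, 0, 0, 0, 0, 0],
    [0, 0, 0, 0, 0, 0],
    [0, 0, -10, 0, 0, 0],
    [0, 0, -25, 0, 0, 0],
    [0, 0, -30, 0, 0, 0],
    [0, 0, -25, 0, 0, 0],
    [0, 0, -10, 0, 0, 0],
    [0, 0, 0, 0, 0, 0],
    [0, 0, 0, 0, 0, 0]
  ],
  "jaw": 52
}}

```text
clock: 20.32
position: [0.6384, 0.1618, 0.1188]
ee_rot: [0.718, 0.696, -0.0, 0.001]
ft_force: [-0.7, -0.4, 0.5]
grip_width: 0.607
```

```bash
YAW=1 python3 g.py 377 253 110;  python3 -c "
from h import *
for n in('top','side'): cv2.imwrite('pics/%s7.png'%n,manip.camera(n))
im=cv2.imread('pics/side7.png');c=im[80:220,180:320];t=cv2.imread('pics/top7.png')
cv2.imwrite('pics/c7.png',np.hstack([cv2.resize(c,(400,400)),cv2.resize(t[180:280,120:220],(400,400))]))"
```

```text
t 20.32 pos [638.4 161.8 118.8] jaw yaw -1.8 tilt [ 0.0017 -0.0023] F [-0.7 -0.4  0.5] w 51.8
to [377.0, 253.0, 110.0] tool shift [  83.1 -264.1    8.2]
rot tool deg [ 0.1   0.13 -2.78]
```

View pics/c7.png

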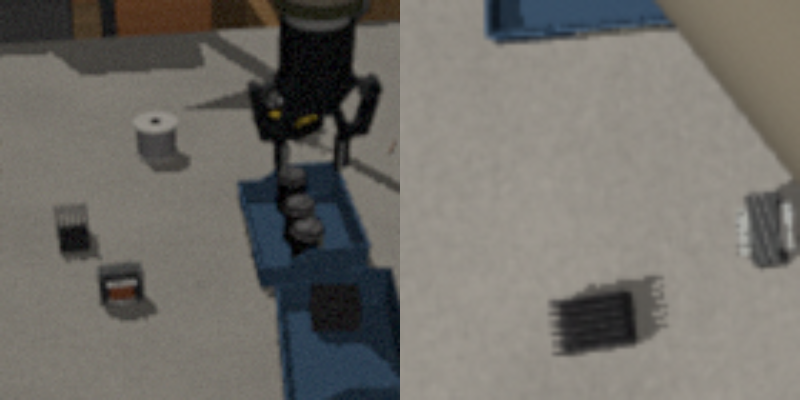

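Three cans stand in the cap tray (crop 291,178; 298,205; 306,235). Next is the left sink.

```bash
python3 -c "
from h import *
print(onz('top',(157,255),.035),onz('top',(157.5,268),.035))"
```

```text
[0.39046692 0.27651173 0.035     ] [0.35586198 0.27708537 0.035     ]
```

{"fn": "step_arm", "kwargs": {
  "motion": [
    [5, -15, 0, 0, 0, -1],
    [10, -30, 0, 0, 0, -1],
    [12, -40, 0, 0, 0, -0.8],
    [12, -40, 0, 0, 0, 0],
    [12, -40, 0, 0, 0, 0],
    [12, -40, 0, 0, 0, 0],
    [10, -30, 0, 0, 0, 0],
    [5, -18, 0, 0, 0, 0],
    [3, -6, 0, 0, 0, 0],
    [0, 0, 0, 0, 0, 0],
    [0, 0, 0, 0, 0, 0]
  ],
  "jaw": 65
}}

```text
clock: 21.8
position: [0.369, 0.2403, 0.1123]
ee_rot: [0.701, 0.713, -0.004, -0.001]
ft_force: [0.7, 0.4, -0.3]
grip_width: 0.765
```

```bash
YAW=1 python3 g.py 377 253 10
```

```text
t 21.8 pos [369.  240.3 112.3] jaw yaw 1.0 tilt [-0.0065 -0.0047] F [ 0.7  0.4 -0.3] w 65.3
to [377.0, 253.0, 10.0] tool shift [ 13.    8.9 102.2]
rot tool deg [-0.38  0.26  0.02]
```

{"fn": "step_arm", "kwargs": {
  "motion": [
    [6, 4, 0, -0.4, 0.3, 0],
    [6, 4, 0, 0, 0, 0],
    [0, 0, 0, 0, 0, 0],
    [0, 0, 20, 0, 0, 0],
    [0, 0, 22, 0, 0, 0],
    [0, 0, 20, 0, 0, 0],
    [0, 0, 15, 0, 0, 0],
    [0, 0, 8, 0, 0, 0],
    [0, 0, 0, 0, 0, 0],
    [0, 0, 0, 0, 0, 0]
  ]
}}

```text
clock: 23.05
position: [0.3799, 0.2544, 0.0252]
ee_rot: [0.701, 0.713, 0.002, -0.001]
ft_force: [-0.2, -0.5, 0.2]
grip_width: 0.76
```

```bash
YAW=1 python3 g.py 376 252.5 9;  python3 -c "
from h import *
for n in('top','side'): cv2.imwrite('pics/%s8.png'%n,manip.camera(n))
im=cv2.imread('pics/side8.png');c=im[110:190,160:240];t=cv2.imread('pics/top8.png')
cv2.imwrite('pics/c8.png',np.hstack([cv2.resize(c,(400,400)),cv2.resize(t[210:310,120:220],(400,400))]))"
```

```text
t 23.05 pos [379.9 254.4  25.2] jaw yaw 0.9 tilt [0.0011 0.0036] F [-0.2 -0.5  0.2] w 64.9
to [376.0, 252.5, 9.0] tool shift [-1.8 -3.9 16.2]
rot tool deg [ 0.07 -0.2  -0.09]
```

View pics/c8.png

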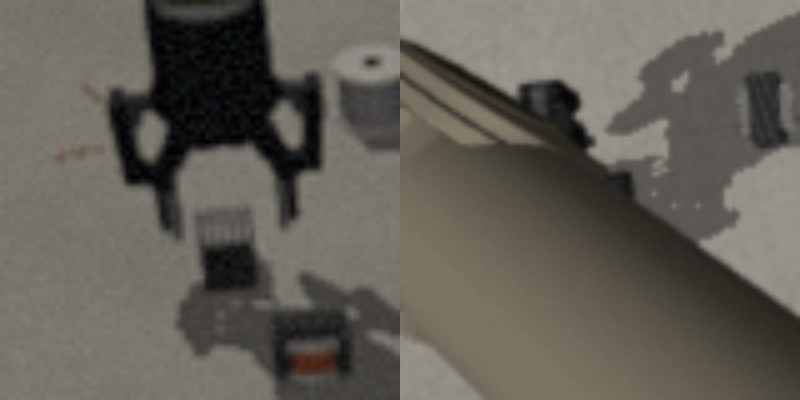

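{"fn": "step_arm", "kwargs": {
  "motion": [
    [-1, -4, 6, 0, 0, 0],
    [0, 0, 7, 0, 0, 0],
    [0, 0, 3, 0, 0, 0],
    [0, 0, 0, 0, 0, 0],
    [0, 0, 0, 0, 0, 0]
  ]
}}

```text
clock: 23.78
position: [0.376, 0.2532, 0.0085]
ee_rot: [0.702, 0.713, 0.002, -0.0]
ft_force: [-0.3, 0.5, 0.5]
grip_width: 0.759
```

```bash
YAW=1 python3 g.py 376 252.5 9
```

```text
t 23.77 pos [376.  253.2   8.5] jaw yaw 0.9 tilt [0.0022 0.0035] F [-0.3  0.5  0.5] w 64.8
to [376.0, 252.5, 9.0] tool shift [-0.7  0.  -0.5]
rot tool deg [ 0.13 -0.2  -0.1 ]
```

{"fn": "step_arm", "kwargs": {
  "motion": [
    [0, 0, 0, 0, 0, 0],
    [0, 0, 0, 0, 0, 0],
    [0, 0, 0, 0, 0, 0],
    [0, 0, 0, 0, 0, 0],
    [0, 0, 0, 0, 0, 0],
    [0, 0, 0, 0, 0, 0]
  ],
  "jaw": 25
}}

```text
clock: 24.52
position: [0.3763, 0.2533, 0.0089]
ee_rot: [0.702, 0.713, 0.002, -0.0]
ft_force: [0.3, 0.5, -0.4]
grip_width: 0.416
```

```bash
python3 g.py
```

```text
t 24.52 pos [376.3 253.3   8.9] jaw yaw 0.9 tilt [0.0028 0.0037] F [ 0.3  0.5 -0.4] w 35.6
rot tool deg [ 0.16 -0.21  0.89]
```

{"fn": "step_arm", "kwargs": {
  "motion": [
    [0, 0, -10, 0, 0, 0],
    [0, 0, -20, 0, 0, 0],
    [0, 0, -25, 0, 0, 0],
    [0, 0, -25, 0, 0, 0],
    [0, 0, -20, 0, 0, 0],
    [0, 0, -10, 0, 0, 0],
    [0, 0, 0, 0, 0, 0],
    [0, 0, 0, 0, 0, 0]
  ]
}}

```text
clock: 25.52
position: [0.3749, 0.253, 0.1242]
ee_rot: [0.701, 0.713, 0.002, -0.0]
ft_force: [0.2, -0.7, -1.2]
grip_width: 0.42
```

```bash
YAW=-6.9 python3 g.py 639 -7 125;  python3 -c "
from h import *
cv2.imwrite('pics/c9.png',cv2.resize(manip.camera('side')[60:180,150:270],(600,600)))"
```

```text
t 25.52 pos [374.9 253.  124.2] jaw yaw 1.0 tilt [0.0022 0.0032] F [ 0.2 -0.7 -1.2] w 35.9
to [639.0, -7.0, 125.0] tool shift [-264.5  259.6   -1. ]
rot tool deg [ 0.12 -0.19  7.88]
```

View pics/c9.png

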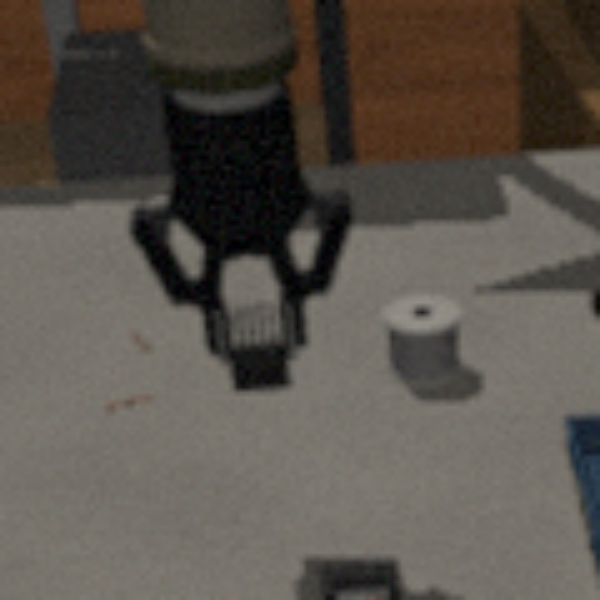

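{"fn": "step_arm", "kwargs": {
  "motion": [
    [0, 0, 0, 0, 0, 4],
    [0, 0, 0, 0, 0, 4],
    [-9, 12, 0, 0, 0, 0],
    [-19, 25, 0, 0, 0, 0],
    [-27, 35, 0, 0, 0, 0],
    [-29, 38, 0, 0, 0, 0],
    [-29, 38, 0, 0, 0, 0],
    [-29, 38, 0, 0, 0, 0],
    [-29, 38, 0, 0, 0, 0],
    [-23, 30, 0, 0, 0, 0],
    [-16, 20, 0, 0, 0, 0],
    [-9, 12, 0, 0, 0, 0],
    [-4, 5, 0, 0, 0, 0],
    [0, 0, 0, 0, 0, 0],
    [0, 0, 0, 0, 0, 0]
  ]
}}

```text
clock: 27.45
position: [0.6452, -0.0224, 0.1127]
ee_rot: [0.745, 0.667, -0.005, -0.003]
ft_force: [0.5, -0.1, -0.4]
grip_width: 0.415
```

```bash
YAW=-6.9 python3 g.py 639 -7 14
```

```text
t 27.45 pos [645.2 -22.4 112.7] jaw yaw -6.3 tilt [-0.0111 -0.0013] F [ 0.5 -0.1 -0.4] w 35.5
to [639.0, -7.0, 14.0] tool shift [14.9 -6.7 98.7]
rot tool deg [-0.62  0.15  0.62]
```

{"fn": "step_arm", "kwargs": {
  "motion": [
    [7, -3, 0, -0.6, 0, 0.6],
    [7, -3, 5, 0, 0, 0],
    [0, 0, 20, 0, 0, 0],
    [0, 0, 22, 0, 0, 0],
    [0, 0, 20, 0, 0, 0],
    [0, 0, 10, 0, 0, 0],
    [0, 0, 3, 0, 0, 0],
    [0, 0, 0, 0, 0, 0],
    [0, 0, 0, 0, 0, 0]
  ]
}}

```text
clock: 28.58
position: [0.6392, -0.0047, 0.0272]
ee_rot: [0.747, 0.664, -0.001, 0.001]
ft_force: [0.1, -0.5, -0.9]
grip_width: 0.415
```

```bash
YAW=-6.9 python3 g.py 639 -7 12;  python3 -c "
from h import *
for n in('top','side'): cv2.imwrite('pics/%s10.png'%n,manip.camera(n))
im=cv2.imread('pics/side10.png');c=im[140:260,240:360];t=cv2.imread('pics/top10.png')
cv2.imwrite('pics/c10.png',np.hstack([cv2.resize(c,(400,400)),cv2.resize(t[110:210,200:300],(400,400))]))"
```

```text
t 28.57 pos [639.2  -4.7  27.2] jaw yaw -6.7 tilt [-0.0005 -0.0027] F [ 0.1 -0.5 -0.9] w 35.5
to [639.0, -7.0, 12.0] tool shift [-2.2  0.1 15.3]
rot tool deg [-0.01  0.15  0.19]
```

View pics/c10.png

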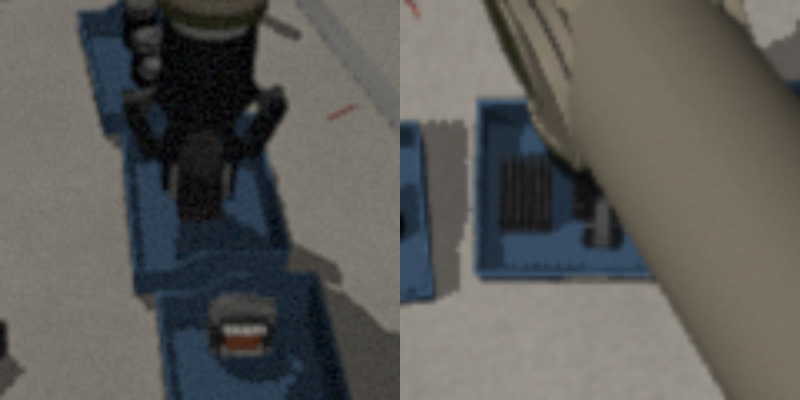

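{"fn": "step_arm", "kwargs": {
  "motion": [
    [-2, 0, 5, 0, 0, 0],
    [0, 0, 5, 0, 0, 0],
    [0, 0, 3, 0, 0, 0],
    [0, 0, 0.5, 0, 0, 0],
    [0, 0, 0, 0, 0, 0],
    [0, 0, 0, 0, 0, 0]
  ]
}}

```text
clock: 29.42
position: [0.6392, -0.0069, 0.0133]
ee_rot: [0.747, 0.664, -0.001, 0.001]
ft_force: [-0.1, 0.2, -1.3]
grip_width: 0.417
```

```bash
YAW=-6.9 python3 g.py 639 -7 12
```

```text
t 29.43 pos [639.2  -6.9  13.3] jaw yaw -6.7 tilt [ 0.0004 -0.0028] F [-0.1  0.2 -1.3] w 35.6
to [639.0, -7.0, 12.0] tool shift [-0.1 -0.2  1.3]
rot tool deg [0.04 0.16 0.18]
```

{"fn": "step_arm", "kwargs": {
  "motion": [
    [0, 0, 1.5, 0, 0, 0],
    [0, 0, 0.5, 0, 0, 0],
    [0, 0, 0, 0, 0, 0]
  ]
}}

```text
clock: 29.8
position: [0.6395, -0.007, 0.0122]
ee_rot: [0.747, 0.664, -0.001, 0.002]
ft_force: [-0.4, -0.3, -0.8]
grip_width: 0.412
```

```bash
YAW=-6.9 python3 g.py 639 -7 12
```

```text
t 29.8 pos [639.5  -7.   12.2] jaw yaw -6.7 tilt [ 0.001  -0.0032] F [-0.4 -0.3 -0.8] w 35.2
to [639.0, -7.0, 12.0] tool shift [-0.1 -0.5  0.2]
rot tool deg [0.08 0.17 0.18]
```

{"fn": "step_arm", "kwargs": {
  "motion": [
    [0, 0, 0, 0, 0, 0],
    [0, 0, 0, 0, 0, 0],
    [0, 0, 0, 0, 0, 0],
    [0, 0, -10, 0, 0, 0],
    [0, 0, -25, 0, 0, 0],
    [0, 0, -30, 0, 0, 0],
    [0, 0, -25, 0, 0, 0],
    [0, 0, -10, 0, 0, 0],
    [0, 0, 0, 0, 0, 0],
    [0, 0, 0, 0, 0, 0]
  ],
  "jaw": 52
}}

```text
clock: 31.05
position: [0.6393, -0.0064, 0.1166]
ee_rot: [0.747, 0.665, -0.0, 0.002]
ft_force: [0.7, -0.3, -1.3]
grip_width: 0.611
```

```bash
YAW=-41 python3 g.py 431 -145.5 115;  python3 -c "
from h import *
for n in('top','side'): cv2.imwrite('pics/%s11.png'%n,manip.camera(n))
im=cv2.imread('pics/side11.png');c=im[140:260,240:360];t=cv2.imread('pics/top11.png')
cv2.imwrite('pics/c11.png',np.hstack([cv2.resize(c,(400,400)),cv2.resize(t[110:210,200:300],(400,400))]))"
```

```text
t 31.05 pos [639.3  -6.4 116.6] jaw yaw -6.7 tilt [ 0.0015 -0.0029] F [ 0.7 -0.3 -1.3] w 52.2
to [431.0, -145.5, 115.0] tool shift [-162.4 -190.6    1.7]
rot tool deg [ 0.15  0.12 34.31]
```

View pics/c11.png

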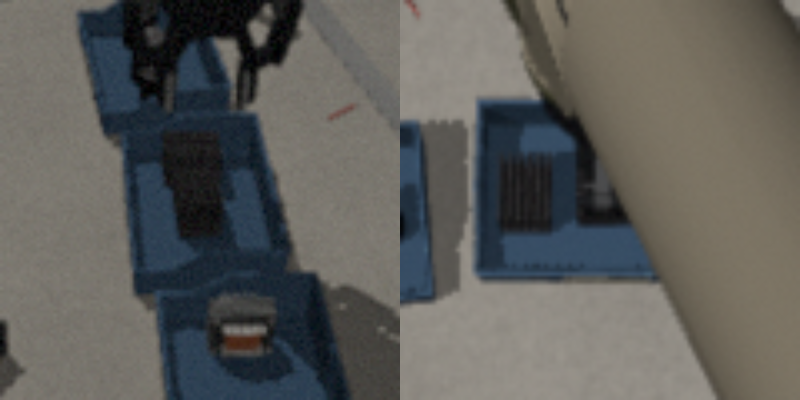

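{"fn": "step_arm", "kwargs": {
  "motion": [
    [-12, -14, 0, 0, 0, 0],
    [-25, -29, 0, 0, 0, 0],
    [-32, -37, 0, 0, 0, 0],
    [-32, -37, 0, 0, 0, 0],
    [-26, -31, 0, 0, 0, 0],
    [-18, -22, 0, 0, 0, 0],
    [-10, -12, 0, 0, 0, 0],
    [-4, -4, 0, 0, 0, 0],
    [0, 0, 0, 0, 0, 7],
    [0, 0, 0, 0, 0, 7],
    [0, 0, 0, 0, 0, 7],
    [0, 0, 0, 0, 0, 7],
    [0, 0, 0, 0, 0, 7],
    [0, 0, 0, 0, 0, 0],
    [0, 0, 0, 0, 0, 0]
  ],
  "jaw": 65
}}

```text
clock: 33.02
position: [0.4283, -0.143, 0.109]
ee_rot: [0.915, 0.404, -0.003, -0.004]
ft_force: [-0.3, 0.3, -0.3]
grip_width: 0.765
```

```bash
YAW=-42 python3 g.py 431 -145.5 9
```

```text
t 33.02 pos [ 428.3 -143.   109. ] jaw yaw -42.4 tilt [-0.0084  0.004 ] F [-0.3  0.3 -0.3] w 65.3
to [431.0, -145.5, 9.0] tool shift [  0.3   4.6 100. ]
rot tool deg [-0.51  0.15 -0.38]
```

{"fn": "step_arm", "kwargs": {
  "motion": [
    [0, 4, 5, -0.5, 0, 0],
    [0, 0, 20, 0, 0, 0],
    [0, 0, 20, 0, 0, 0],
    [0, 0, 18, 0, 0, 0],
    [0, 0, 12, 0, 0, 0],
    [0, 0, 6, 0, 0, 0],
    [0, 0, 0, 0, 0, 0],
    [0, 0, 0, 0, 0, 0]
  ]
}}

```text
clock: 34.02
position: [0.4328, -0.1467, 0.025]
ee_rot: [0.913, 0.407, -0.0, 0.002]
ft_force: [0.1, -0.4, -0.4]
grip_width: 0.756
```

```bash
YAW=-42 python3 g.py 431 -145.5 9;  python3 -c "
from h import *
for n in('top','side'): cv2.imwrite('pics/%s12.png'%n,manip.camera(n))
im=cv2.imread('pics/side12.png');c=im[170:290,170:290];t=cv2.imread('pics/top12.png')
cv2.imwrite('pics/c12.png',np.hstack([cv2.resize(c,(400,400)),cv2.resize(t[170:270,260:360],(400,400))]))"
```

```text
t 34.02 pos [ 432.8 -146.7   25. ] jaw yaw -41.9 tilt [ 0.0014 -0.0034] F [ 0.1 -0.4 -0.4] w 64.5
to [431.0, -145.5, 9.0] tool shift [-0.3 -2.2 16. ]
rot tool deg [0.19 0.09 0.06]
```

View pics/c12.png

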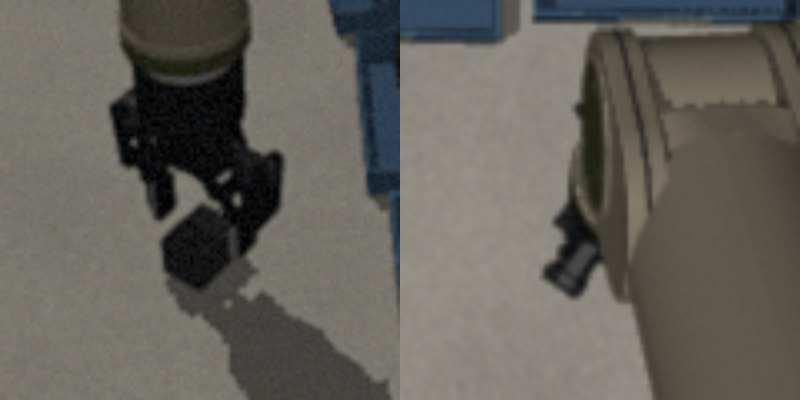

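The fingers straddle the sink (side crop 200,245) with a gap on each side. Lower and grip.

{"fn": "step_arm", "kwargs": {
  "motion": [
    [0, -2, 6, 0, 0, 0],
    [0, 0, 7, 0, 0, 0],
    [0, 0, 3, 0, 0, 0],
    [0, 0, 0, 0, 0, 0],
    [0, 0, 0, 0, 0, 0]
  ]
}}

```text
clock: 34.75
position: [0.4314, -0.1455, 0.0082]
ee_rot: [0.913, 0.407, 0.0, 0.002]
ft_force: [1.6, -0.3, -1.0]
grip_width: 0.761
```

```bash
YAW=-42 python3 g.py 431 -145.5 9
```

```text
t 34.75 pos [ 431.4 -145.5    8.2] jaw yaw -41.9 tilt [ 0.002  -0.0039] F [ 1.6 -0.3 -1. ] w 65.0
to [431.0, -145.5, 9.0] tool shift [-0.3 -0.3 -0.8]
rot tool deg [0.23 0.09 0.05]
```

{"fn": "step_arm", "kwargs": {
  "motion": [
    [0, 0, 0, 0, 0, 0],
    [0, 0, 0, 0, 0, 0],
    [0, 0, 0, 0, 0, 0],
    [0, 0, 0, 0, 0, 0],
    [0, 0, 0, 0, 0, 0],
    [0, 0, 0, 0, 0, 0]
  ],
  "jaw": 25
}}

```text
clock: 35.5
position: [0.4317, -0.1456, 0.0086]
ee_rot: [0.913, 0.407, 0.0, 0.002]
ft_force: [0.5, 0.8, -0.6]
grip_width: 0.417
```

```bash
YAW=-42 python3 g.py 431 -145.5 9
```

```text
t 35.5 pos [ 431.7 -145.6    8.6] jaw yaw -42.0 tilt [ 0.0025 -0.0042] F [ 0.5  0.8 -0.6] w 35.6
to [431.0, -145.5, 9.0] tool shift [-0.4 -0.5 -0.4]
rot tool deg [0.26 0.08 0.05]
```

{"fn": "step_arm", "kwargs": {
  "motion": [
    [0, 0, -10, 0, 0, 0],
    [0, 0, -20, 0, 0, 0],
    [0, 0, -25, 0, 0, 0],
    [0, 0, -25, 0, 0, 0],
    [0, 0, -20, 0, 0, 0],
    [0, 0, -10, 0, 0, 0],
    [0, 0, 0, 0, 0, -5],
    [0, 0, 0, 0, 0, -7],
    [0, 0, 0, 0, 0, -7],
    [0, 0, 0, 0, 0, -7],
    [0, 0, 0, 0, 0, -5],
    [0, 0, 0, 0, 0, -3],
    [0, 0, 0, 0, 0, 0],
    [0, 0, 0, 0, 0, 0]
  ]
}}

```text
clock: 37.25
position: [0.4302, -0.1438, 0.1249]
ee_rot: [0.748, 0.664, -0.001, 0.002]
ft_force: [-0.3, 0.4, -0.7]
grip_width: 0.415
```

```bash
YAW=-6.9 python3 g.py 632 -64 125; python3 -c "
from h import *
for n in('top','side'): cv2.imwrite('pics/%s13.png'%n,manip.camera(n))
im=cv2.imread('pics/side13.png');c=im[130:290,170:330];t=cv2.imread('pics/top13.png')
cv2.imwrite('pics/c13.png',np.hstack([cv2.resize(c,(400,400)),cv2.resize(t[110:210,190:290],(400,400))]))"
```

```text
t 37.25 pos [ 430.2 -143.8  124.9] jaw yaw -6.8 tilt [ 0.0013 -0.0035] F [-0.3  0.4 -0.7] w 35.5
to [632.0, -64.0, 125.0] tool shift [ 1.032e+02  1.909e+02 -1.000e-01]
rot tool deg [0.1  0.19 0.08]
```

View pics/c13.png

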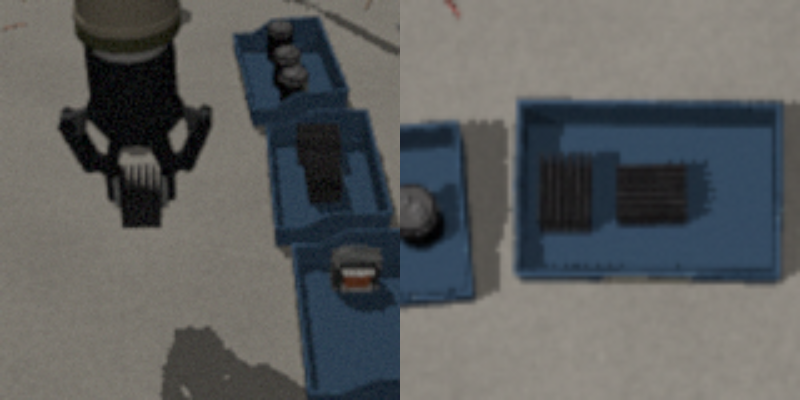

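```bash
python3 -c "
from h import *
g=lambda x,y:(190+(x-400)/4-.4,110+y/4-.4)
print('sink right end base',onz('top',g(685,192),.02),'left',onz('top',g(616,195),.035))
print('right wall inner floor',onz('top',g(770,195),.003),'rim outer right',onz('top',g(782,190),.035))
print('left rim outer',onz('top',g(516,190),.035))"
```

```text
sink right end base [ 0.63701446 -0.03289601  0.02      ] left [0.63556443 0.01673203 0.035     ]
right wall inner floor [ 0.63318483 -0.09523183  0.003     ] rim outer right [ 0.62666131 -0.10086643  0.035     ]
left rim outer [0.64681975 0.08702547 0.035     ]
```

{"fn": "step_arm", "kwargs": {
  "motion": [
    [7, 13, 0, 0, 0, 0],
    [15, 27, 0, 0, 0, 0],
    [19, 35, 0, 0, 0, 0],
    [19, 35, 0, 0, 0, 0],
    [17, 32, 0, 0, 0, 0],
    [12, 22, 0, 0, 0, 0],
    [8, 15, 0, 0, 0, 0],
    [3, 5, 0, 0, 0, 0],
    [0, 0, 0, 0, 0, 0],
    [0, 0, 0, 0, 0, 0]
  ]
}}

```text
clock: 38.6
position: [0.6364, -0.0609, 0.1226]
ee_rot: [0.75, 0.661, 0.0, 0.001]
ft_force: [0.9, 0.1, -0.1]
grip_width: 0.408
```

```bash
YAW=-6.9 python3 g.py 632 -65 12
```

```text
t 38.6 pos [636.4 -60.9 122.6] jaw yaw -7.2 tilt [ 0.0023 -0.0017] F [ 0.9  0.1 -0.1] w 34.8
to [632.0, -65.0, 12.0] tool shift [ -4.4  -4.1 110.6]
rot tool deg [ 0.14  0.08 -0.32]
```

{"fn": "step_arm", "kwargs": {
  "motion": [
    [-3.5, -4, 5, 0, 0, 0],
    [0, 0, 20, 0, 0, 0],
    [0, 0, 22, 0, 0, 0],
    [0, 0, 6, 0, 0, 0],
    [0, 0, 0, 0, 0, 0],
    [0, 0, 0, 0, 0, 0]
  ]
}}

```text
clock: 39.35
position: [0.6299, -0.0663, 0.0658]
ee_rot: [0.751, 0.66, -0.001, 0.002]
ft_force: [-0.1, -0.6, -0.7]
grip_width: 0.413
```

```bash
YAW=-6.9 python3 g.py 632 -64.5 12; python3 -c "
from h import *
for n in('top','side'): cv2.imwrite('pics/%s14.png'%n,manip.camera(n))
im=cv2.imread('pics/side14.png');c=im[150:250,250:350];t=cv2.imread('pics/top14.png')
cv2.imwrite('pics/c14.png',np.hstack([cv2.resize(c,(400,400)),cv2.resize(t[110:210,210:310],(400,400))]))"
```

```text
t 39.35 pos [629.9 -66.3  65.8] jaw yaw -7.4 tilt [ 0.0011 -0.0031] F [-0.1 -0.6 -0.7] w 35.3
to [632.0, -64.5, 12.0] tool shift [ 2.2  1.7 53.8]
rot tool deg [ 0.09  0.17 -0.47]
```

View pics/c14.png

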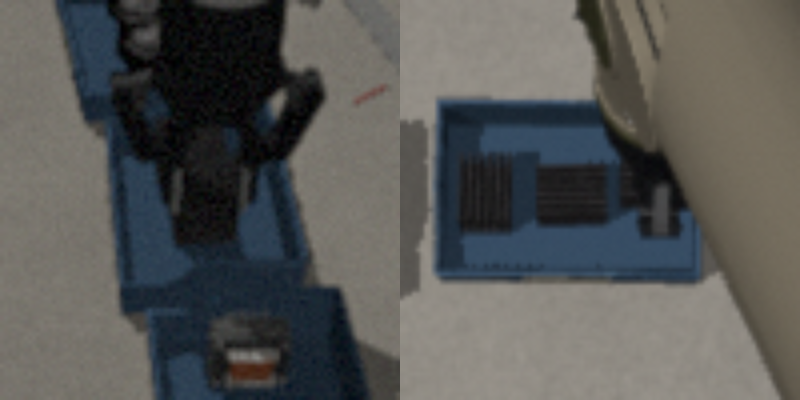

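```bash
python3 -c "
from h import *
print(onz('top',(264.9,156),.091),onz('top',(264.9,156),.06))
b=cv2.imread('pics/side14.png');
# near-end lower corners of held sink in side view
g=lambda x,y:(250+x/4-.4,150+y/4-.4)
print(onz('side',g(175,240),.0575),onz('side',g(237,243),.0575))"
```

```text
[ 0.61912775 -0.04099482  0.091     ] [ 0.62847599 -0.04275667  0.06      ]
[ 0.60464365 -0.08604654  0.0575    ] [ 0.64412052 -0.09475096  0.0575    ]
```

The held sink's centre agrees with the TCP to about 1 mm, and it clears its neighbour. Lower it.

{"fn": "step_arm", "kwargs": {
  "motion": [
    [1.5, 1.5, 8, 0, 0, -0.4],
    [0, 0, 15, 0, 0, 0],
    [0, 0, 12, 0, 0, 0],
    [0, 0, 5, 0, 0, 0],
    [0, 0, 0, 0, 0, 0],
    [0, 0, 0, 0, 0, 0]
  ]
}}

```text
clock: 40.2
position: [0.632, -0.0649, 0.0231]
ee_rot: [0.749, 0.663, -0.0, 0.002]
ft_force: [0.5, 0.3, -0.9]
grip_width: 0.411
```

```bash
YAW=-6.9 python3 g.py 632 -64.5 12
```

```text
t 40.2 pos [632.  -64.9  23.1] jaw yaw -6.9 tilt [ 0.0015 -0.0032] F [ 0.5  0.3 -0.9] w 35.1
to [632.0, -64.5, 12.0] tool shift [ 0.5 -0.1 11.1]
rot tool deg [ 0.11  0.17 -0.03]
```

{"fn": "step_arm", "kwargs": {
  "motion": [
    [0, 0, 5, 0, 0, 0],
    [0, 0, 4, 0, 0, 0],
    [0, 0, 1, 0, 0, 0],
    [0, 0, 0, 0, 0, 0],
    [0, 0, 0, 0, 0, 0]
  ]
}}

```text
clock: 40.83
position: [0.6325, -0.0651, 0.0132]
ee_rot: [0.749, 0.663, -0.0, 0.002]
ft_force: [0.1, -0.5, -1.0]
grip_width: 0.419
```

```bash
YAW=-6.9 python3 g.py 632 -64.5 11.6
```

```text
t 40.83 pos [632.5 -65.1  13.2] jaw yaw -6.9 tilt [ 0.0028 -0.0034] F [ 0.1 -0.5 -1. ] w 35.8
to [632.0, -64.5, 11.6] tool shift [ 0.6 -0.6  1.6]
rot tool deg [ 0.18  0.18 -0.04]
```

{"fn": "step_arm", "kwargs": {
  "motion": [
    [0, 0, 1.5, 0, 0, 0],
    [0, 0, 0.7, 0, 0, 0],
    [0, 0, 0, 0, 0, 0]
  ]
}}

```text
clock: 41.2
position: [0.6327, -0.0651, 0.0117]
ee_rot: [0.749, 0.663, -0.0, 0.002]
ft_force: [-0.2, -0.0, -0.7]
grip_width: 0.411
```

```bash
YAW=-6.9 python3 g.py 632 -64.5 11.6
```

```text
t 41.2 pos [632.7 -65.1  11.7] jaw yaw -6.9 tilt [ 0.0033 -0.0038] F [-0.2 -0.  -0.7] w 35.1
to [632.0, -64.5, 11.6] tool shift [ 0.6 -0.8  0.1]
rot tool deg [ 0.21  0.19 -0.05]
```

{"fn": "step_arm", "kwargs": {
  "motion": [
    [0, 0, 0, 0, 0, 0],
    [0, 0, 0, 0, 0, 0],
    [0, 0, 0, 0, 0, 0],
    [0, 0, -10, 0, 0, 0],
    [0, 0, -25, 0, 0, 0],
    [0, 0, -30, 0, 0, 0],
    [0, 0, -25, 0, 0, 0],
    [0, 0, -10, 0, 0, 0],
    [0, 0, 0, 0, 0, 0],
    [0, 0, 0, 0, 0, 0]
  ],
  "jaw": 52
}}

```text
clock: 42.45
position: [0.6322, -0.0645, 0.1161]
ee_rot: [0.748, 0.663, 0.0, 0.002]
ft_force: [-0.1, -0.2, -1.3]
grip_width: 0.612
```

```bash
YAW=3 python3 g.py 425 128 115
```

```text
t 42.45 pos [632.2 -64.5 116.1] jaw yaw -6.9 tilt [ 0.0035 -0.0036] F [-0.1 -0.2 -1.3] w 52.3
to [425.0, 128.0, 115.0] tool shift [ 166.2 -228.9   -0.3]
rot tool deg [ 0.21  0.2  -9.92]
```

{"fn": "step_arm", "kwargs": {
  "motion": [
    [11, -15, 0, 0, 0, 0],
    [22, -30, 0, 0, 0, 0],
    [29, -40, 0, 0, 0, 0],
    [29, -40, 0, 0, 0, 0],
    [29, -40, 0, 0, 0, 0],
    [22, -30, 0, 0, 0, 0],
    [14, -20, 0, 0, 0, 0],
    [7, -9, 0, 0, 0, 0],
    [3, -4, 0, 0, 0, -5],
    [0, 0, 0, 0, 0, -5],
    [0, 0, 0, 0, 0, 0],
    [0, 0, 0, 0, 0, 0]
  ],
  "jaw": 74
}}

```text
clock: 43.95
position: [0.4182, 0.1306, 0.1081]
ee_rot: [0.689, 0.725, -0.003, -0.002]
ft_force: [0.2, 0.4, 0.1]
grip_width: 0.868
```

```bash
YAW=3 python3 g.py 425 128 10
```

```text
t 43.95 pos [418.2 130.6 108.1] jaw yaw 2.9 tilt [-0.0062 -0.0019] F [0.2 0.4 0.1] w 74.2
to [425.0, 128.0, 10.0] tool shift [-2.7  7.3 98. ]
rot tool deg [-0.36  0.09 -0.11]
```

{"fn": "step_arm", "kwargs": {
  "motion": [
    [-2, 6, 5, -0.3, 0, 0],
    [0, 0, 18, 0, 0, 0],
    [0, 0, 18, 0, 0, 0],
    [0, 0, 15, 0, 0, 0],
    [0, 0, 10, 0, 0, 0],
    [0, 0, 4, 0, 0, 0],
    [0, 0, 0, 0, 0, 0],
    [0, 0, 0, 0, 0, 0]
  ]
}}

```text
clock: 44.95
position: [0.4245, 0.1282, 0.0322]
ee_rot: [0.691, 0.723, -0.001, -0.0]
ft_force: [-0.6, -0.4, -0.1]
grip_width: 0.864
```

```bash
YAW=3 python3 g.py 425 128 10; python3 -c "
from h import *
for n in('top','side'): cv2.imwrite('pics/%s15.png'%n,manip.camera(n))
im=cv2.imread('pics/side15.png');c=im[130:210,190:270];t=cv2.imread('pics/top15.png')
cv2.imwrite('pics/c15.png',np.hstack([cv2.resize(c,(400,400)),cv2.resize(t[110:210,200:300],(400,400))]))"
```

```text
t 44.95 pos [424.5 128.2  32.2] jaw yaw 2.7 tilt [-0.0023 -0.0009] F [-0.6 -0.4 -0.1] w 73.8
to [425.0, 128.0, 10.0] tool shift [-0.3  0.6 22.2]
rot tool deg [-0.13  0.05 -0.35]
```

View pics/c15.png

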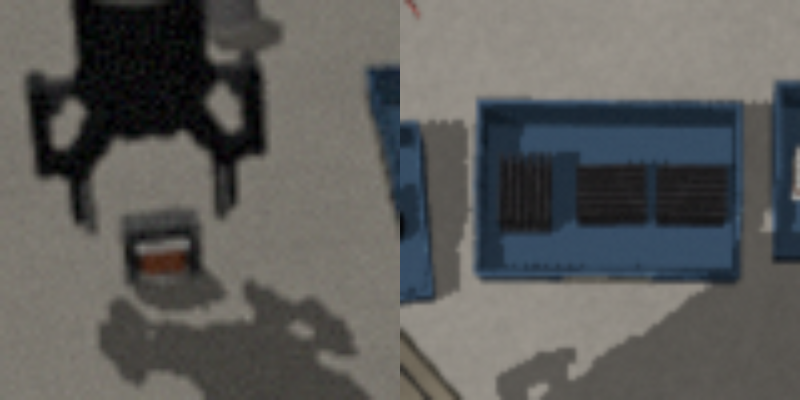

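The sink tray holds three sinks flat on the floor with gaps between them (top crop 525,193; 612,195; 692,195). The trafo sits between the fingers. Lower and grip with more force (240 g).

{"fn": "step_arm", "kwargs": {
  "motion": [
    [0, 0, 8, 0, 0, 0],
    [0, 0, 9, 0, 0, 0],
    [0, 0, 5, 0, 0, 0],
    [0, 0, 0, 0, 0, 0],
    [0, 0, 0, 0, 0, 0]
  ]
}}

```text
clock: 45.68
position: [0.4245, 0.1281, 0.0088]
ee_rot: [0.691, 0.723, -0.001, -0.0]
ft_force: [-0.3, -0.4, 0.1]
grip_width: 0.869
```

```bash
YAW=3 python3 g.py 425 128 10
```

```text
t 45.67 pos [424.5 128.1   8.8] jaw yaw 2.6 tilt [-0.0018 -0.0011] F [-0.3 -0.4  0.1] w 74.2
to [425.0, 128.0, 10.0] tool shift [-0.1  0.4 -1.2]
rot tool deg [-0.11  0.06 -0.36]
```

{"fn": "step_arm", "kwargs": {
  "motion": [
    [0, 0, 0, 0, 0, 0],
    [0, 0, 0, 0, 0, 0],
    [0, 0, 0, 0, 0, 0],
    [0, 0, 0, 0, 0, 0],
    [0, 0, 0, 0, 0, 0],
    [0, 0, 0, 0, 0, 0]
  ],
  "jaw": 38,
  "force": 60
}}

```text
clock: 46.42
position: [0.4249, 0.1281, 0.0094]
ee_rot: [0.691, 0.723, -0.001, 0.0]
ft_force: [0.3, 0.1, -0.4]
grip_width: 0.55
```

```bash
YAW=3 python3 g.py 425 128 10
```

```text
t 46.42 pos [424.9 128.1   9.4] jaw yaw 2.6 tilt [-0.001  -0.0013] F [ 0.3  0.1 -0.4] w 47.0
to [425.0, 128.0, 10.0] tool shift [-0.1  0.1 -0.6]
rot tool deg [-0.06  0.07 -0.37]
```

{"fn": "step_arm", "kwargs": {
  "motion": [
    [0, 0, -10, 0, 0, 0],
    [0, 0, -20, 0, 0, 0],
    [0, 0, -25, 0, 0, 0],
    [0, 0, -25, 0, 0, 0],
    [0, 0, -20, 0, 0, 0],
    [0, 0, -10, 0, 0, 0],
    [0, 0, 0, 0, 0, 3],
    [0, 0, 0, 0, 0, 4],
    [0, 0, 0, 0, 0, 2],
    [0, 0, 0, 0, 0, 0],
    [0, 0, 0, 0, 0, 0]
  ]
}}

```text
clock: 47.8
position: [0.4233, 0.1285, 0.1249]
ee_rot: [0.746, 0.666, -0.002, -0.0]
ft_force: [0.5, 0.3, -1.7]
grip_width: 0.556
```

```bash
YAW=-6.5 python3 g.py 628 -238 125; python3 -c "
from h import *
for n in('top','side'): cv2.imwrite('pics/%s16.png'%n,manip.camera(n))
im=cv2.imread('pics/side16.png');c=im[90:210,170:290];t=cv2.imread('pics/top16.png')
cv2.imwrite('pics/c16.png',np.hstack([cv2.resize(c,(400,400)),cv2.resize(t[110:210,280:380],(400,400))]))"
```

```text
t 47.8 pos [423.3 128.5 124.9] jaw yaw -6.4 tilt [-0.0029 -0.002 ] F [ 0.5  0.3 -1.7] w 47.5
to [628.0, -238.0, 125.0] tool shift [-341.3  244.5    0. ]
rot tool deg [-0.15  0.13  0.07]
```

View pics/c16.png

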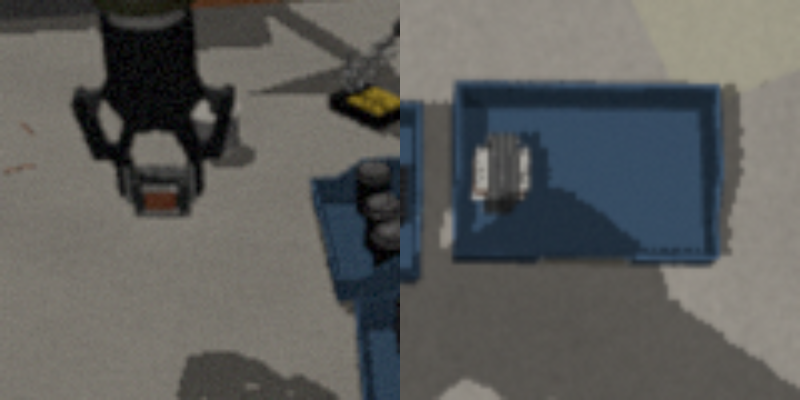

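{"fn": "step_arm", "kwargs": {
  "motion": [
    [-14, 10, 0, 0, 0, 0],
    [-28, 20, 0, 0, 0, 0],
    [-38, 27, 0, 0, 0, 0],
    [-40, 29, 0, 0, 0, 0],
    [-40, 29, 0, 0, 0, 0],
    [-40, 29, 0, 0, 0, 0],
    [-40, 29, 0, 0, 0, 0],
    [-35, 25, 0, 0, 0, 0],
    [-26, 19, 0, 0, 0, 0],
    [-17, 12, 0, 0, 0, 0],
    [-9, 6, 0, 0, 0, 0],
    [-4, 3, 0, 0, 0, 0],
    [0, 0, 0, 0, 0, 0],
    [0, 0, 0, 0, 0, 0]
  ]
}}

```text
clock: 49.65
position: [0.6274, -0.2541, 0.1209]
ee_rot: [0.747, 0.665, -0.005, -0.0]
ft_force: [0.8, -0.1, -2.4]
grip_width: 0.549
```

```bash
YAW=-6.5 python3 g.py 628 -238 13
```

```text
t 49.65 pos [ 627.4 -254.1  120.9] jaw yaw -6.7 tilt [-0.0079 -0.0069] F [ 0.8 -0.1 -2.4] w 46.9
to [628.0, -238.0, 13.0] tool shift [ 16.9  -0.5 107.8]
rot tool deg [-0.41  0.44 -0.16]
```

{"fn": "step_arm", "kwargs": {
  "motion": [
    [7, 0, 0, -0.4, 0.4, 0],
    [7, 0, 5, 0, 0, 0],
    [0, 0, 22, 0, 0, 0],
    [0, 0, 24, 0, 0, 0],
    [0, 0, 20, 0, 0, 0],
    [0, 0, 10, 0, 0, 0],
    [0, 0, 4, 0, 0, 0],
    [0, 0, 0, 0, 0, 0],
    [0, 0, 0, 0, 0, 0]
  ]
}}

```text
clock: 50.78
position: [0.6287, -0.2369, 0.0299]
ee_rot: [0.746, 0.666, -0.0, -0.0]
ft_force: [0.2, 0.5, -1.6]
grip_width: 0.553
```

```bash
YAW=-6.5 python3 g.py 628 -238 12.4; python3 -c "
from h import *
for n in('top','side'): cv2.imwrite('pics/%s17.png'%n,manip.camera(n))
im=cv2.imread('pics/side17.png');c=im[190:310,250:370];t=cv2.imread('pics/top17.png')
cv2.imwrite('pics/c17.png',np.hstack([cv2.resize(c,(400,400)),cv2.resize(t[110:210,280:380],(400,400))]))"
```

```text
t 50.77 pos [ 628.7 -236.9   29.9] jaw yaw -6.5 tilt [-0.0003  0.0001] F [ 0.2  0.5 -1.6] w 47.2
to [628.0, -238.0, 12.4] tool shift [-1.2 -0.5 17.5]
rot tool deg [-0.02 -0.    0.01]
```

View pics/c17.png

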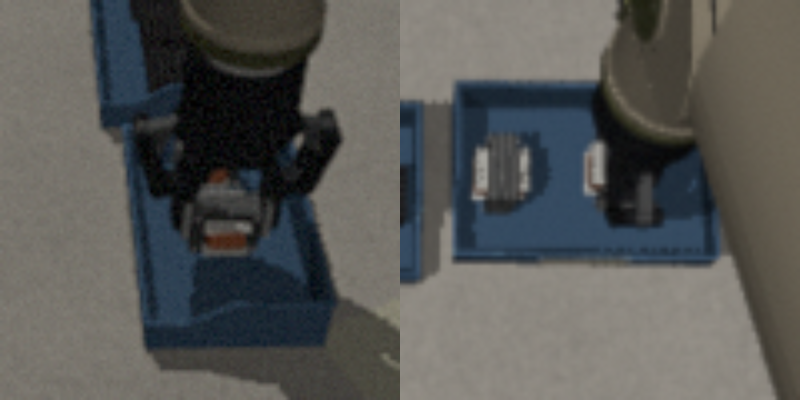

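Well clear of everything. Lower.

{"fn": "step_arm", "kwargs": {
  "motion": [
    [0, 0, 6, 0, 0, 0],
    [0, 0, 6, 0, 0, 0],
    [0, 0, 3, 0, 0, 0],
    [0, 0, 1, 0, 0, 0],
    [0, 0, 0, 0, 0, 0],
    [0, 0, 0, 0, 0, 0]
  ]
}}

```text
clock: 51.62
position: [0.6289, -0.237, 0.0133]
ee_rot: [0.746, 0.666, 0.0, 0.0]
ft_force: [-0.0, -0.3, -1.9]
grip_width: 0.547
```

```bash
YAW=-6.5 python3 g.py 628 -237 12.4
```

```text
t 51.62 pos [ 628.9 -237.    13.3] jaw yaw -6.5 tilt [ 0.0004 -0.0003] F [-0.  -0.3 -1.9] w 46.7
to [628.0, -237.0, 12.4] tool shift [-0.1 -0.9  0.9]
rot tool deg [0.03 0.02 0.01]
```

{"fn": "step_arm", "kwargs": {
  "motion": [
    [0, 0, 1.2, 0, 0, 0],
    [0, 0, 0.5, 0, 0, 0],
    [0, 0, 0, 0, 0, 0]
  ]
}}

```text
clock: 52.0
position: [0.6292, -0.2371, 0.0126]
ee_rot: [0.746, 0.666, 0.0, 0.001]
ft_force: [0.5, 0.4, -2.0]
grip_width: 0.549
```

```bash
YAW=-6.5 python3 g.py 628 -237 12.4
```

```text
t 52.0 pos [ 629.2 -237.1   12.6] jaw yaw -6.5 tilt [ 0.001  -0.0008] F [ 0.5  0.4 -2. ] w 46.9
to [628.0, -237.0, 12.4] tool shift [-0.  -1.2  0.2]
rot tool deg [0.06 0.04 0.01]
```

{"fn": "step_arm", "kwargs": {
  "motion": [
    [0, 0, 0, 0, 0, 0],
    [0, 0, 0, 0, 0, 0],
    [0, 0, 0, 0, 0, 0],
    [0, 0, -10, 0, 0, 0],
    [0, 0, -25, 0, 0, 0],
    [0, 0, -30, 0, 0, 0],
    [0, 0, -30, 0, 0, 0],
    [0, 0, -20, 0, 0, 0],
    [-10, -20, 0, 0, 0, 0],
    [0, -40, 0, 0, 0, 0],
    [0, -45, 0, 0, 0, 0],
    [0, -45, 0, 0, 0, 0],
    [0, -40, 0, 0, 0, 0],
    [0, -20, 0, 0, 0, 0],
    [0, 0, 0, 0, 0, 0],
    [0, 0, 0, 0, 0, 0]
  ],
  "jaw": 64
}}

```text
clock: 54.0
position: [0.4148, -0.2227, 0.135]
ee_rot: [0.746, 0.666, 0.001, 0.003]
ft_force: [0.7, -0.4, 0.1]
grip_width: 0.748
```

```bash
python3 g.py; python3 -c "
from h import *
for n in('top','side'): cv2.imwrite('pics/%s18.png'%n,manip.camera(n))
t=cv2.imread('pics/top18.png');s=cv2.imread('pics/side18.png')
cv2.imwrite('pics/c18t.png',cv2.resize(t[115:205,125:375],None,fx=3.2,fy=3.2,interpolation=cv2.INTER_CUBIC));cv2.imwrite('pics/c18s.png',cv2.resize(s[110:310,160:360],None,fx=3,fy=3))"
```

```text
t 54.0 pos [ 414.8 -222.7  135. ] jaw yaw -6.5 tilt [ 0.0056 -0.0037] F [ 0.7 -0.4  0.1] w 63.9
rot tool deg [ 0.33  0.19 -6.51]
```

View pics/c18t.png

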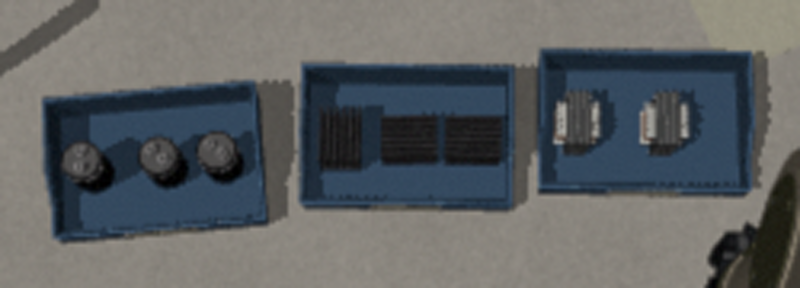

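View pics/c18s.png

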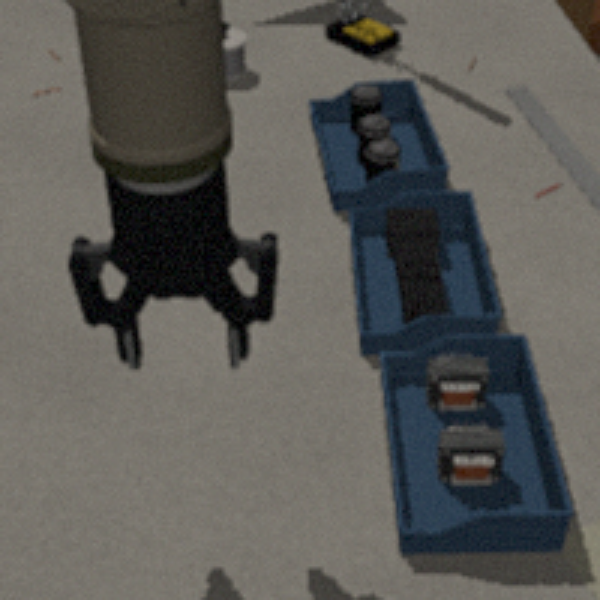

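All eight parts stand in their trays. A quick two-view height check, then hand in.

Run:
```python
from h import *
np.set_printoptions(precision=4,suppress=True)
gt=lambda x,y:(125+x/3.2-.4,115+y/3.2-.4); gs=lambda x,y:(160+x/3-.4,110+y/3-.4)
for n,a,b in(("cap y.214",gt(157,154),gs(373,124)),("cap y.162",gt(216,150),gs(380,150)),("trafo",gt(666,117),gs(470,440))): print(n,tri(a,b))
a=cv2.imread("pics/top0.png").astype(int);b=cv2.imread("pics/top18.png").astype(int)
for n,f in(("driver",lambda i:(i[...,2]-i[...,1]>60)),("spool",lambda i:i.min(2)>150)):
    for i in(a,b):
        m=f(i); s=(slice(150,235),slice(380,440)) if n=="driver" else (slice(205,245),slice(75,110))
        y,x=np.nonzero(m[s]); print(n,x.mean()+s[1].start,y.mean()+s[0].start,len(x))
manip.hand_in()
```

```text
cap y.214 (array([0.6378, 0.2119, 0.0522]), np.float64(0.0010768711005105678))
cap y.162 (array([0.6357, 0.1605, 0.0517]), np.float64(0.0014887133497666696))
trafo (array([ 0.6279, -0.2365,  0.0404]), np.float64(0.0001579409552368248))
driver 417.4375 208.75 272
driver nan nan 0
spool nan nan 0
spool 90.27112676056338 225.07394366197184 284
the job is handed in; nothing more can be done<stdin>:9: RuntimeWarning: Mean of empty slice.
  ret = ret.dtype.type(ret / rcount)
```

I picked up both capacitors, both heat sinks and the transformer and set each on the floor of its own tray, then handed in at about 54 s of the 115 s allowed.

- **Placement:** The last top and side views show all five upright, released and apart. The gripper is clear of everything.
- **Height checks:** Two-view heights put the placed capacitor tops at 52 mm (expected 53) and the transformer top at 40 mm (expected 43). The heat sinks' heights were judged only from the pictures and from the height at which they were released.
- **Failed check:** My before/after comparison of the screwdriver and spool gave no result. The arm hid the driver in the last top view, and the spool's brightness mask was empty in the first picture. I didn't see either one touched, and none of the moves went near them.
- **Mismatch with the description:** The heat sink already in the tray looked to have its fins along x, not y as the text says. This did not affect the job.

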